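Brush out the dust cup and rack the press plates at the voicing station

TASK

Get the voicing station ready for the next set of hammers: take the long brush out of its wooden holder and scrub out the steel dust cup by going down to the very bottom five times, drawing the bristle head up to the cup's rim between strokes, then stand the brush back upright in its holder. Stand every cork-faced press plate that lies on the cart on its short edge in the slotted rack, one plate to a slot and square in the middle of the rack's width (any slots, before or after the brushing). Leave the red weight and the brass gauge where they are.

Things in the scene. Friction and masses are not known exactly. Their poses are not given: they have to be found in the camera images.
- brush_tip (a point): Centre of the bristle end of the long round brush: black bristle head (rigid here) 34 mm across, 48 mm long, 10 mm steel stem up to 100 mm, maple handle 16 mm across from 100 to 215 mm (its top). z points from bristle end to handle. About 120 g; starts standing in the brush holder, bristles down.
- brush_grip (a point): Point on the brush's axis where the handle is gripped, 185 mm from the bristle end and 30 mm below the handle's top; same axes as brush_tip.
- cup_floor (a point): Centre of the inner floor of the dust cup: a round open steel cup bolted to the cart top. Inner diameter 64 mm, wall 3 mm, rim 82 mm above the inner floor (88 mm above the cart top), flange 92 mm across. z points up out of the mouth.
- holder_floor (a point): Centre of the inner floor of the brush holder: a square dark wooden open box fixed to the cart top, 58 mm square outside, 46 mm square inside, rim 84 mm above the inner floor (90 mm above the cart top). z up.
- rack: Fixed slotted wooden rack, origin under its centre. On a base 200 (x) x 80 (y) x 45 mm high six fins, 32 wide (y), 10 thick, 43 mm long, lean 30 degrees from upright, tops to the rack's +x; between them 5 slots 20 mm across square to the fins, 34.6 mm apart along x. Side rails 68 mm apart, 12 mm high on the base. Plates overhang the fins 12 mm each side: hold them by their side edges.
- slot1 (a point): Slot 1 of the rack (1 is at the rack's -x end, 5 at its +x end): the place of the centre of a plate standing on a short edge in this slot, in the middle of the slot's width and of the rack's width; the slot's floor is 38 mm below it along the slot (the fins' 30 degree lean). Axes are the rack's.
- slot2 (a point): Slot 2 of the rack (1 is at the rack's -x end, 5 at its +x end): the place of the centre of a plate standing on a short edge in this slot, in the middle of the slot's width and of the rack's width; the slot's floor is 38 mm below it along the slot (the fins' 30 degree lean). Axes are the rack's.
- slot3 (a point): Slot 3 of the rack (1 is at the rack's -x end, 5 at its +x end): the place of the centre of a plate standing on a short edge in this slot, in the middle of the slot's width and of the rack's width; the slot's floor is 38 mm below it along the slot (the fins' 30 degree lean). Axes are the rack's.
- slot4 (a point): Slot 4 of the rack (1 is at the rack's -x end, 5 at its +x end): the place of the centre of a plate standing on a short edge in this slot, in the middle of the slot's width and of the rack's width; the slot's floor is 38 mm below it along the slot (the fins' 30 degree lean). Axes are the rack's.
- slot5 (a point): Slot 5 of the rack (1 is at the rack's -x end, 5 at its +x end): the place of the centre of a plate standing on a short edge in this slot, in the middle of the slot's width and of the rack's width; the slot's floor is 38 mm below it along the slot (the fins' 30 degree lean). Axes are the rack's.
- plate1_c (a point): Centre of a cork-faced maple press plate, 70 x 56 x 14 mm (x, y, z of its own axes), about 70 g, starting flat on the cart top with the cork face (+z) up. All plates are alike; some may be absent.
- plate2_c (a point): Centre of a cork-faced maple press plate, 70 x 56 x 14 mm (x, y, z of its own axes), about 70 g, starting flat on the cart top with the cork face (+z) up. All plates are alike; some may be absent.
- plate3_c (a point): Centre of a cork-faced maple press plate, 70 x 56 x 14 mm (x, y, z of its own axes), about 70 g, starting flat on the cart top with the cork face (+z) up. All plates are alike; some may be absent.
- plate4_c (a point): Centre of a cork-faced maple press plate, 70 x 56 x 14 mm (x, y, z of its own axes), about 70 g, starting flat on the cart top with the cork face (+z) up. All plates are alike; some may be absent.
- plate5_c (a point): Centre of a cork-faced maple press plate, 70 x 56 x 14 mm (x, y, z of its own axes), about 70 g, starting flat on the cart top with the cork face (+z) up. All plates are alike; some may be absent.
- weight_c (a point): Bystander: red-painted cast-iron weight, 56 mm across and 60 mm high, loose, standing on the cart top; its centre.
- gauge_c (a point): Bystander: brass setting gauge, 100 x 40 mm and 12 mm thick, loose, lying on the cart top; its centre.
Things that resemble listed ones, but are neither listed nor needed, are in the scene too. What is shaped like the part that bears plate3_c but green or pink is not meant.

How it is judged (in metres and radians):
On the way, in this order (a step that is already met when the one before it is completed fails the run):
1. the brush is at the bottom of the dust cup for the first time (horizontal distance between brush_tip and cup_floor below 0.025 m and z of brush_tip in the frame of cup_floor below 0.015 m and angle between brush_tip's own z axis and vertical below 0.5 rad), for 0.1 s.
2. after the first time down, the brush head is drawn up to the cup's rim (horizontal distance between brush_tip and cup_floor below 0.04 m and z of brush_tip in the frame of cup_floor above 0.038 m and angle between brush_tip's own z axis and vertical below 0.5 rad), for 0.1 s.
3. the brush is at the bottom of the dust cup for the second time (all of step 1), for 0.1 s.
4. after the second time down, the brush head is drawn up to the cup's rim (all of step 2), for 0.1 s.
5. the brush is at the bottom of the dust cup for the third time (all of step 3), for 0.1 s.
6. after the third time down, the brush head is drawn up to the cup's rim (all of step 4), for 0.1 s.
7. the brush is at the bottom of the dust cup for the fourth time (all of step 5), for 0.1 s.
8. after the fourth time down, the brush head is drawn up to the cup's rim (all of step 6), for 0.1 s.
9. the brush is at the bottom of the dust cup for the fifth time (all of step 7), for 0.1 s.
At the end, for the whole second after the job is handed in: The brush stands in its holder, bristle end within 15 mm of the holder's floor and leaning less than 0.4 rad, and every plate present stands in a slot of the rack, its centre within 20 mm of that slot's point and its faces within 45 degrees of upright (the slots lean 30); all at rest (horizontal distance between brush_tip and holder_floor below 0.025 m and z of brush_tip in the frame of holder_floor below 0.015 m and angle between brush_tip's own z axis and vertical below 0.4 rad and linear speed of each of brush, plate1, plate2, plate3, plate4, plate5 below 0.03 m/s and (distance between plate1_c and slot1 below 0.02 m or distance between plate1_c and slot2 below 0.02 m or distance between plate1_c and slot3 below 0.02 m or distance between plate1_c and slot4 below 0.02 m or distance between plate1_c and slot5 below 0.02 m) and angle between plate1_c's own z axis and vertical between 0.78 and 2.36 rad and (distance between plate2_c and slot1 below 0.02 m or distance between plate2_c and slot2 below 0.02 m or distance between plate2_c and slot3 below 0.02 m or distance between plate2_c and slot4 below 0.02 m or distance between plate2_c and slot5 below 0.02 m) and angle between plate2_c's own z axis and vertical between 0.78 and 2.36 rad and (distance between plate3_c and slot1 below 0.02 m or distance between plate3_c and slot2 below 0.02 m or distance between plate3_c and slot3 below 0.02 m or distance between plate3_c and slot4 below 0.02 m or distance between plate3_c and slot5 below 0.02 m) and angle between plate3_c's own z axis and vertical between 0.78 and 2.36 rad and (distance between plate4_c and slot1 below 0.02 m or distance between plate4_c and slot2 below 0.02 m or distance between plate4_c and slot3 below 0.02 m or distance between plate4_c and slot4 below 0.02 m or distance between plate4_c and slot5 below 0.02 m) and angle between plate4_c's own z axis and vertical between 0.78 and 2.36 rad and (distance between plate5_c and slot1 below 0.02 m or distance between plate5_c and slot2 below 0.02 m or distance between plate5_c and slot3 below 0.02 m or distance between plate5_c and slot4 below 0.02 m or distance between plate5_c and slot5 below 0.02 m) and angle between plate5_c's own z axis and vertical between 0.78 and 2.36 rad); the robot touches nothing.
It fails at once if the red weight is moved more than 30 mm (distance of weight_c from where it was at the start of the episode above 0.03 m).
It fails at once if the brass gauge is moved more than 30 mm (distance of gauge_c from where it was at the start of the episode above 0.03 m).
Of plate1, plate2, plate3, plate4, plate5 only 3 to 5 are there at a start; the rules pass over those that are not, and their reading is None.
At some moment in a run one of plate1, plate2, plate3, plate4, plate5 may be knocked a few centimetres aside while the robot is not near it.
It also fails if it takes over 210 s, if anything falls off the work surface, if the arm or the gripper's body presses on something with over 40 N, if the wrist force passes 120 N, or if a joint passes its speed limit or range.

ROBOT

A 6-joint arm with a two-finger parallel gripper is mounted at the origin on the work surface. World frame = base frame: x ahead of the robot, y to its left, z up, the work surface at z = 0. Lengths are in mm, angles in rad, forces in N, time in s.
With the tool pointing down it reaches from about 250 to 800 mm from the base axis. Payload 3.9 kg.
Tool frame: the origin (TCP) lies on the mounting face of the last link; the fingertips stand ahead of it and the grasp point (between the pads) lies 155 mm ahead of it (arm.nose_length is the z of the fingertips in the tool frame, in mm); z points along the fingers, y is the direction in which the jaws open and shut (so a half turn about z gives the same grasp; the last joint's range is limited). The gripper opens to 85 mm and grips with 20 to 120 N. Pads are 22 mm wide; open, the fingers measure 114 mm over their backs; the gripper's body (76 mm by 85 mm) begins 54 mm behind the grasp point. The pads swing forward as they close: fully open they stand 13 mm farther back than shut.
Start: joints at [1.16, 0.26, -0.138, 1.173, 0, 1.571], TCP at [209.65, 481.314, 404.704] pointing down, gripper open.
Joint ranges: [-2.78, 2.78], [-0.83, 1.72], [-1.28, 1.37], [-1.9, 2.12], [-1.57, 1.48], [-3.14, 3.14]. Speed limits (rad/s): [2.57, 2.57, 3.14, 3.14, 3.14, 3.14].

INTERFACE

Orientations are given as a unit quaternion [w, x, y, z].
In Python, from bench import arm gives the robot as it stands. The module is installed in compiled form; this text tells all that it offers.
- The arm moves only by the shell command python3 -m handwheel 'ROWS' [FORCE]. ROWS is JSON, one flat list of numbers, 7 for each row, row after row: the turn, a rotation vector about the tool's x, y, z in degrees, then the shift along the tool's x, y, z in mm, then the opening, from -1 (shut) to 1 (fully open). A call has 1 to 12 rows; each row is the pose to reach, as a shift and turn from the pose commanded when the call began, along the tool's axes at that moment; what a row does not reach only later rows make up. A row lasts 1/12 s, in which the tool goes at most 41.7 mm and 7.16 degrees, less where a joint would pass 70% of its speed; a pose out of reach is approached as far as the arm can. A call with a gripper value outside its range is refused whole. The fingers move at their own pace and stop on an object; FORCE is the grip in N (left out, the last holds). Time passes only in rows, so rows that repeat a pose let the fingers close. It gives the time, the measured TCP pose, the force and the opening at its end, in the units of the state.
- arm.get_state(): the state, without advancing time (a new reading comes with each control period).
- arm.grab_frame(name): name is "scene" or "top" or "wrist"; returns the picture (384x512x3 uint8, red, green, blue); there is no depth.
- arm.camera_info(name): a dict with "fovy" (degrees; the focal length in pixels is half the picture's height over the tangent of half this angle, whatever the lens; pixels are square), "cx", "cy" (the principal point, pixels), "R" (3x3) and "t" (3): a world point X has camera coordinates R X + t. Camera axes: x right, y down, z forward; pixel columns grow to the right and rows downward; lengths in mm; the calibration is good to about 2 mm. A picture is of the moment at which its call begins: read the wrist's pose just before it. camera_info takes no time and is no camera call; for the wrist camera it gives the pose at the moment of the call.
- arm.close_job(): hands the job in, once; it reports no verdict.
The state is a dict: "time": time; "joint_pos": joint angles; "joint_vel": joint speeds; "tau": joint torques, N m; "position": TCP position; "tool_rot": TCP orientation; "force": force on the tool from outside, world axes, zero at the start; "wrist_torque": the same for the moment, N m; "opening": finger opening in mm.
Only numpy, scipy, OpenCV 4.12 (cv2) and the standard library are available. Lean on these libraries where they do the work, as an engineer would, in place of code of your own. Each camera call takes 0.05 s, during which the arm holds its last target.

## Working session

There is one attempt and no reset: what is moved stays moved. The work goes in short steps, Python scripts to look and compute and a shell command to move; the robot and the scene stay as the last step left them, time stands still between calls to the robot, and variables do not carry over. Pictures are saved under pics/ and viewed, and the job is handed in when it is done.

I'll start by looking at the scene.

```bash
mkdir -p pics; ls; python3 - <<'E'
from bench import arm
import cv2,numpy as np
s=arm.get_state()
print({k:np.round(v,3).tolist() for k,v in s.items()})
print(arm.nose_length)
for n in ["scene","top","wrist"]:
    i=arm.camera_info(n); print(n,{k:np.round(v,4).tolist() for k,v in i.items()})
    f=arm.grab_frame(n); cv2.imwrite(f"pics/a_{n}.png",f[:,:,::-1])
E
```

```text
pics
{'time': 0.0, 'joint_pos': [1.16, 0.261, -0.139, 1.173, -0.0, 1.571], 'joint_vel': [0.001, -0.002, -0.001, 0.0, 0.0, -0.001], 'tau': [0.002, -40.568, 25.392, 0.019, -0.0, -0.0], 'position': [209.518, 481.018, 403.892], 'tool_rot': [-0.0, 0.204, 0.979, -0.001], 'force': [0.3, -0.097, -0.529], 'wrist_torque': [0.023, 0.057, 0.031], 'opening': 85.295}
173.4
scene {'fovy': 50.6937, 'cx': 253.1693, 'cy': 190.907, 'R': [[-0.6597, 0.7513, 0.0172], [0.5644, 0.5104, -0.6487], [-0.4962, -0.4183, -0.7608]], 't': [310.3456, -270.2133, 1456.3702]}
top {'fovy': 55.5809, 'cx': 261.6017, 'cy': 189.5992, 'R': [[0.0072, -0.9991, 0.0418], [-0.9929, -0.0121, -0.118], [0.1184, -0.0407, -0.9921]], 't': [20.1102, 551.5805, 927.3735]}
wrist {'fovy': 60.3191, 'cx': 253.9581, 'cy': 192.3803, 'R': [[0.3989, 0.917, -0.0019], [0.8707, -0.3781, 0.3144], [0.2876, -0.1271, -0.9493]], 't': [-525.3099, -41.6277, 380.3014]}
```

View pics/a_scene.png

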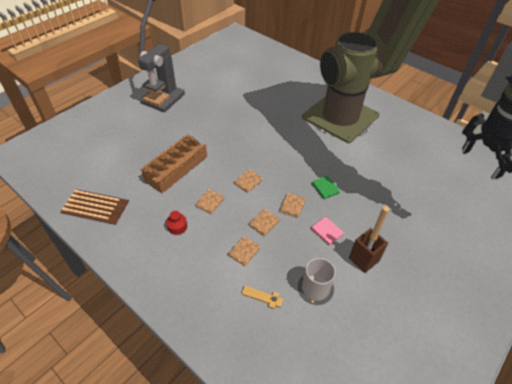

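View pics/a_top.png

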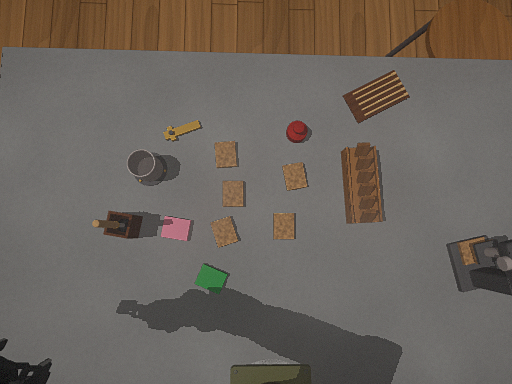

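View pics/a_wrist.png

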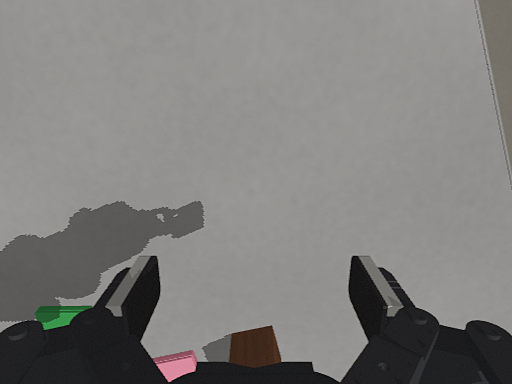

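Top view: five cork plates at about (226,154), (233,193), (224,231), (295,176) and (284,226). The pink (176,228) and green (212,278) look-alikes are not meant. The brush and holder are at (97–123,224), the cup at (147,167), the weight at (297,131), the gauge at (183,130) and the rack at (362,185). A second slatted tray at (377,96) is not the rack. I'll enlarge the key areas next.

```bash
python3 - <<'E'
import cv2,numpy as np
t=cv2.imread('pics/a_top.png'); s=cv2.imread('pics/a_scene.png')
a=cv2.resize(t[130:235,330:400],None,fx=5,fy=5,interpolation=cv2.INTER_CUBIC)
b=cv2.resize(s[125:200,130:220],None,fx=5,fy=5,interpolation=cv2.INTER_CUBIC)
h=max(a.shape[0],b.shape[0]); 
o=np.zeros((h,a.shape[1]+b.shape[1],3),np.uint8); o[:a.shape[0],:a.shape[1]]=a;o[:b.shape[0],a.shape[1]:]=b
o=o[:600,:800]; cv2.imwrite('pics/b_rack.png',o)
c=cv2.resize(t[110:290,80:320],None,fx=3.3,fy=3.3,interpolation=cv2.INTER_CUBIC); cv2.imwrite('pics/b_mid.png',c[:600,:800])
E
```

```text
(no output)
```

View pics/b_rack.png

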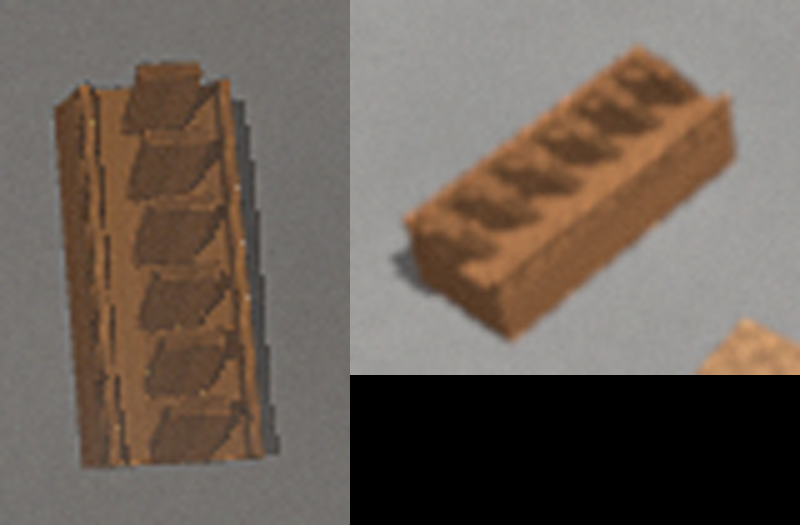

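View pics/b_mid.png

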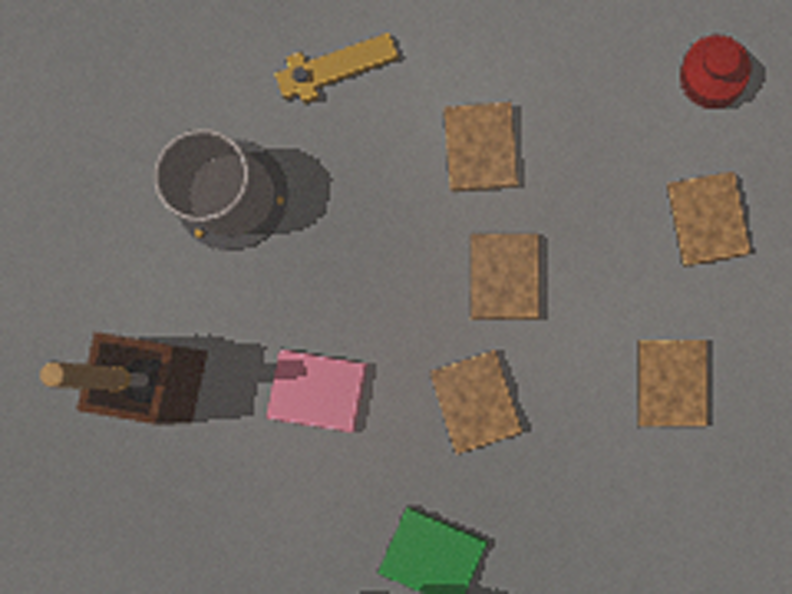

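```bash
cat > h.py <<'E'
import numpy as np, cv2
from scipy.spatial.transform import Rotation as Ro
def cam(i):
    f=192/np.tan(np.radians(i['fovy'])/2); R=np.array(i['R']);t=np.array(i['t']); return f,i['cx'],i['cy'],R,t
def ray(i,p):
    f,cx,cy,R,t=cam(i); d=R.T@np.array([(p[0]-cx)/f,(p[1]-cy)/f,1.]); return -R.T@t, d/np.linalg.norm(d)
def onz(i,p,z):
    c,d=ray(i,p); return c+d*(z-c[2])/d[2]
def proj(i,X):
    f,cx,cy,R,t=cam(i); c=R@np.asarray(X,float)+t; return np.array([cx+f*c[0]/c[2],cy+f*c[1]/c[2]])
def two(i1,p1,i2,p2):
    c1,d1=ray(i1,p1);c2,d2=ray(i2,p2)
    A=np.stack([d1,-d2],1); s=np.linalg.lstsq(A,c2-c1,rcond=None)[0]
    a=c1+d1*s[0];b=c2+d2*s[1]; return (a+b)/2,np.linalg.norm(a-b)
def qR(q): return Ro.from_quat([q[1],q[2],q[3],q[0]])
E
python3 - <<'E'
from h import *
from bench import arm
T=arm.camera_info('top');S=arm.camera_info('scene')
print('campos',onz(T,(260,190),0)*0+ray(T,(0,0))[0],ray(S,(0,0))[0])
for n,I in(('top',T),('scene',S)):
    im=cv2.imread(f'pics/a_{n}.png'); hsv=cv2.cvtColor(im,cv2.COLOR_BGR2HSV)
    m=cv2.inRange(hsv,(8,70,90),(22,190,255))
    cs,_=cv2.findContours(m,cv2.RETR_EXTERNAL,cv2.CHAIN_APPROX_NONE)
    print(n)
    for c in cs:
        a=cv2.contourArea(c)
        if a<150: continue
        M=cv2.moments(c);p=(M['m10']/M['m00'],M['m01']/M['m00'])
        w=np.array([onz(I,q[0],14)[:2] for q in c],np.float32)
        r=cv2.minAreaRect(w)
        print(np.round(p,1),a,np.round(onz(I,p,14)[:2],1),'rect',np.round(r[0],1),np.round(r[1],1),round(r[2],1))
E
```

```text
campos [437.76935894  64.48556402 984.31024868] [1079.89002995  513.90672834  927.40558825]
top
[467.2 250.6] 285.5 [ 394.7 -531.1] rect [ 393.7 -547.9] [64.2 77.6] 12.8
[223.7 231.5] 504.0 [441. 124.] rect [441.2 124.2] [68.3 54.7] 19.0
[283.4 225.6] 482.0 [457.8 -33.9] rect [458.2 -33.1] [66.4 53.6] 0.2
[232.5 193.5] 473.5 [542.2 102.4] rect [542.3 102.2] [67.3 55.7] 0.6
[294.2 175.7] 479.0 [592.5 -63.4] rect [592.4 -63.6] [69.  56.3] 11.2
[361.1 184.1] 2557.5 [ 572.  -246.2] rect [ 578.4 -245.4] [219.   99.4] 3.4
[225.2 153.9] 470.5 [649.5 123.9] rect [649.5 124. ] [70.  54.6] 5.5
[180.2 129.6] 289.5 [714.6 246.8] rect [719.3 246. ] [41.  98.9] 28.6
[414.7  48.4] 394.0 [ 966.7 -411.8] rect [ 979.8 -397.7] [ 79.  102.2] 1.6
[299.   26.3] 21739.5 [1023.1  -78.5] rect [1017.1  -84.9] [ 183.2 1246.1] 1.6
[38.4 23.2] 3476.0 [1009.1  645.3] rect [990.6 639.3] [186.6 214.1] 5.1
scene
[263.3 296.5] 399.5 [720.4 252. ] rect [725.  250.4] [ 43.8 100.3] 29.4
[243.9 250.5] 490.0 [655.4 129.7] rect [654.5 129. ] [73.5 58.4] 5.7
[263.8 221.9] 424.5 [549.4 108.5] rect [548.4 107.6] [74.7 57.7] 1
[... 657 characters left out ...]
] 52.5
[417.3  87.9] 2271.0 [-326.7  135.9] rect [-338.4  123.6] [311.6 224.8] 89.9
[474.9  94.9] 1287.5 [-434.2  317.9] rect [-477.2  325.5] [501.9 122.6] 7.8
[505.8  14.4] 227.5 [-1173.2   177.3] rect [-1200.4   160. ] [293.4  62. ] 18.7
[369.   13.7] 369.0 [-721.8 -311.4] rect [-712.4 -312.1] [358.2  74.4] 20.1
[355.1  14.6] 191.5 [-668.1 -355.6] rect [-666.2 -360.2] [330.3  47.2] 23.8
[331.8  26.2] 455.0 [-498.7 -373.9] rect [-513.9 -386.5] [519.3  79.1] 28.8
[260.9  14.3] 255.0 [-362.5 -683.2] rect [-349.1 -677.7] [332.9  67.7] 36.6
[188.8  21.1] 3683.0 [ -86.1 -881.5] rect [ -86.1 -834.5] [489.9 456.8] 43.5
[70.4 50.4] 12005.0 [  417.3 -1055.1] rect [  432.5 -1073.6] [937.6 643.8] 49.0
```

```bash
python3 - <<'E'
import cv2,numpy as np
t=cv2.imread('pics/a_top.png'); s=cv2.imread('pics/a_scene.png')
a=cv2.resize(t[140:250,80:170],None,fx=5,fy=5,interpolation=cv2.INTER_CUBIC)
b=cv2.resize(s[195:310,295:400],None,fx=4,fy=4,interpolation=cv2.INTER_CUBIC)
print(a.shape,b.shape)
h=max(a.shape[0],b.shape[0]); 
o=np.zeros((h,a.shape[1]+b.shape[1],3),np.uint8); o[:a.shape[0],:a.shape[1]]=a;o[:b.shape[0],a.shape[1]:]=b
o=o[:600,:870]; o=cv2.resize(o,(800,int(o.shape[0]*800/870)));cv2.imwrite('pics/b_brush.png',o)
E
```

```text
(550, 450, 3) (460, 420, 3)
```

View pics/b_brush.png

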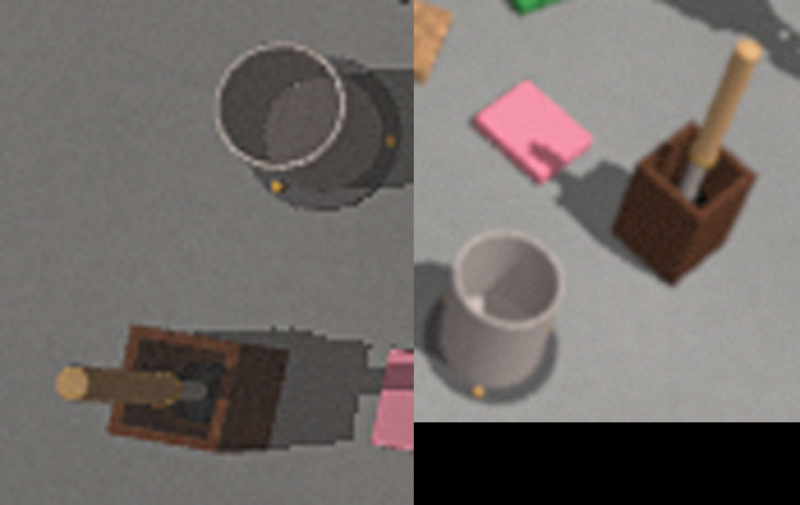

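```bash
python3 - <<'E'
from h import *
from bench import arm
T=arm.camera_info('top');S=arm.camera_info('scene')
t=lambda x,y:(80+x/4.598,140+y/4.598)
s=lambda x,y:(295+(x-414)/3.678,195+y/3.678)
for n,a,b,z in(('handle top',(72,382),(747,48),221),('handle bottom',(172,386),(706,158),106),('cup rim',(281,106),(508,278),88),('holder rim',(172.5,388),(697,169),90)):
    print(n,[np.round(v,1) for v in two(T,t(*a),S,s(*b))],onz(T,t(*a),z)[:2],onz(S,s(*b),z)[:2])
for p in [(132,325),(238,343),(213,448),(108,432)]: print('hc',onz(T,t(*p),90)[:2])
# rack points on top picture
r=lambda x,y:(330+x/5,130+y/5)
for n,p,z in (('R rail top far',(228,80),57),('R rail near',(262,458),57),('L rail far',(87,88),57),('L rail near',(115,465),57),('foot L far',(55,103),0),('foot L near',(82,467),0)):
    print(n,np.round(onz(T,r(*p),z)[:2],1))
# fins tops
E
```

```text
handle top [array([455.3, 375.8, 216. ]), np.float64(1.5)] [455.58911662 373.14610912] [459.13099016 377.33675928]
handle bottom [array([454.7, 376.3,  96. ]), np.float64(8.4)] [456.64420959 369.02740705] [459.16668906 381.14542446]
cup rim [array([607.7, 328.6,  81.3]), np.float64(2.3)] [607.04018796 325.64748373] [610.73625167 330.93869561]
holder rim [array([455.6, 377. ,  84.5]), np.float64(1.9)] [455.94799534 374.26205208] [458.9406524  378.58028759]
hc [488.71187396 396.95657076]
hc [479.78017422 341.59661633]
hc [424.95484389 351.79763787]
hc [432.85991678 406.13869562]
R rail top far [ 667.9 -273.7]
R rail near [ 469.2 -285.4]
L rail far [ 662.3 -198.4]
L rail near [ 465.  -208.8]
foot L far [ 667.2 -196.4]
foot L near [ 465.4 -207.4]
```

```bash
cat >> h.py <<'E'
def yawR(yaw,tilt=0):
    """tool z down tilted by tilt deg toward heading yaw (deg); jaw axis y = horizontal, perpendicular to heading."""
    a=np.radians(yaw);b=np.radians(tilt)
    h=np.array([np.cos(a),np.sin(a),0]); z=np.array([0,0,-1])*np.cos(b)+h*np.sin(b)
    y=np.array([np.sin(a),-np.cos(a),0]); x=np.cross(y,z); return Ro.from_matrix(np.stack([x,y,z],1))
def rel(arm,g,R=None,off=155.):
    """grasp point target g (world), orientation R -> rotvec deg, shift mm in current tool axes"""
    s=arm.get_state(); R0=qR(s['tool_rot']); p0=np.array(s['position'])
    if R is None: R=R0
    tcp=np.asarray(g,float)-R.apply([0,0,off])
    return np.round((R0.inv()*R).as_rotvec(degrees=True),1).tolist(), np.round(R0.inv().apply(tcp-p0),1).tolist()
def gp(arm,off=155.):
    s=arm.get_state(); R0=qR(s['tool_rot']); return np.array(s['position'])+R0.apply([0,0,off]),R0.as_matrix(),s
E
python3 - <<'E'
from h import *
from bench import arm
print(rel(arm,(455.5,374.5,255)))
print(gp(arm)[:2])
s=arm.get_state();R0=qR(s['tool_rot']);i=arm.camera_info('wrist')
print('cam in tool',R0.inv().apply(ray(i,(0,0))[0]-np.array(s['position'])),'axes',(R0.inv().as_matrix()@np.array(i['R']).T).round(2))
E
```

```text
([0.0, 0.0, 0.0], [-268.1, 0.7, -6.0])
(array([209.44966161, 480.86878773, 249.04038567]), array([[-9.16810326e-01,  3.99322468e-01, -6.26353524e-04],
       [ 3.99322959e-01,  9.16809252e-01, -1.40330402e-03],
       [ 1.38758802e-05, -1.53668096e-03, -9.99998819e-01]]))
cam in tool [80.31518713  1.34716141 30.8344656 ] axes [[ 0.   -0.95 -0.31]
 [ 1.    0.    0.  ]
 [ 0.   -0.31  0.95]]
```

```bash
python3 -m handwheel '[0,0,0,-40,0,-2,1, 0,0,0,-80,0,-4,1, 0,0,0,-120,0,-6,1, 0,0,0,-160,0,-6,1, 0,0,0,-200,0,-6,1, 0,0,0,-235,0,-6,1, 0,0,0,-260,0,-6,1, 0,0,0,-268,0,-6,1, 0,0,0,-268,0,-6,1]' 60; python3 - <<'E'
from h import *
from bench import arm
import pickle
print(gp(arm)[0])
i=arm.camera_info('wrist');f=arm.grab_frame('wrist');cv2.imwrite('pics/c_w.png',f[:,:,::-1])
pickle.dump(i,open('c_w.pkl','wb'))
g=arm.grab_frame('top');cv2.imwrite('pics/c_t.png',g[:,:,::-1])
g2=arm.grab_frame('scene');cv2.imwrite('pics/c_s.png',g2[:,:,::-1])
o=np.hstack([cv2.resize(g[170:270,60:200],None,fx=3,fy=3),cv2.resize(g2[150:250,300:420],None,fx=3,fy=3)])
cv2.imwrite('pics/c_ts.png',o[:,:,::-1])
E
```

```text
time: 0.9
position: [457.0, 373.3, 410.0]
tool_rot: [-0.0, 0.206, 0.979, -0.0]
force: [-0.7, 0.2, -0.3]
opening: 85.0
[456.94987973 373.21074945 254.97337648]
```

View pics/c_w.png

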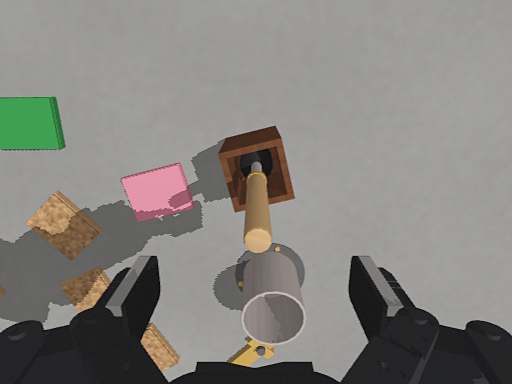

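View pics/c_ts.png

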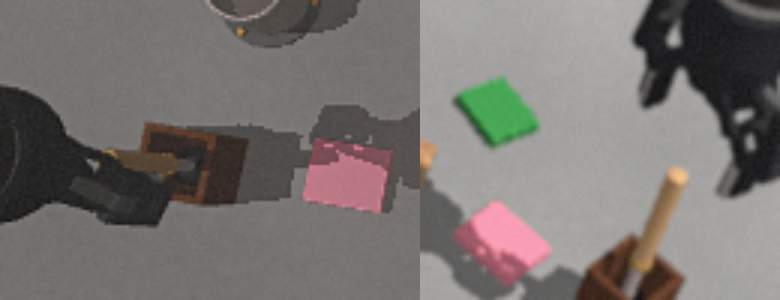

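```bash
python3 - <<'E'
from h import *
from bench import arm
import pickle
i=pickle.load(open('c_w.pkl','rb'));T=arm.camera_info('top');S=arm.camera_info('scene')
print('grasp pt px',proj(i,gp(arm)[0]), 'cam', ray(i,(0,0))[0])
for z in(215,221): print(z,onz(i,(258,240),z))
print(two(i,(258,240),T,(95.7,223.1)),two(i,(258,240),S,(385.5,208.05)))
# holder rim inner corners in wrist; cup rim centre
print('holder',[onz(i,p,90).round(1) for p in((219,150),(279,127),(294,198),(237,211))])
print('cup',onz(i,(273.5,318),88), two(i,(273.5,318),T,(141.1,163.05)),two(i,(273.5,318),S,(320.6,270.6)))
E
```

```text
grasp pt px [251.07126383 272.42777081] cam [384.01506546 406.82981037 379.16043289]
215 [459.83610608 375.82810251 215.        ]
221 [457.06487653 376.96120288 221.        ]
(array([456.96332235, 375.47193285, 217.90413961]), np.float64(3.4253208710717993)) (array([457.77903579, 376.81550494, 219.42478945]), np.float64(0.29829082231050413))
holder [array([423. , 355.7,  90. ]), array([425.7, 411.9,  90. ]), array([491.5, 399.9,  90. ]), array([482. , 346.2,  90. ])]
cup [609.11667882 330.43162732  88.        ] (array([609.22268373, 328.30338523,  85.17736009]), np.float64(4.609537405147919)) (array([609.98790946, 330.45079415,  86.81291721]), np.float64(0.6401707231536569))
```

Wrist and scene agree to within 1 mm: handle top at (457.5, 376.8, ~220) and cup rim at (609.5, 330.4). The top camera reads about 2–4 mm low in x and y. I'll lower onto the handle and grip it.

```bash
python3 -m handwheel '[0,0,0,1,3.6,10,1, 0,0,0,1,3.6,25,1, 0,0,0,1,3.6,40,1, 0,0,0,1,3.6,52,1, 0,0,0,1,3.6,60,1, 0,0,0,1,3.6,64,1, 0,0,0,1,3.6,64,1, 0,0,0,1,3.6,64,-1, 0,0,0,1,3.6,64,-1, 0,0,0,1,3.6,64,-1, 0,0,0,1,3.6,64,-1, 0,0,0,1,3.6,64,-1]' 60; python3 - <<'E'
from h import *
from bench import arm
print(gp(arm)[0])
f=arm.grab_frame('wrist');cv2.imwrite('pics/d_w.png',f[:,:,::-1])
E
```

```text
time: 2.05
position: [456.0, 378.1, 347.2]
tool_rot: [0.0, 0.204, 0.979, 0.0]
force: [-0.2, 0.1, 0.3]
opening: 25.7
[456.1388535  378.1534212  192.20109836]
```

View pics/d_w.png

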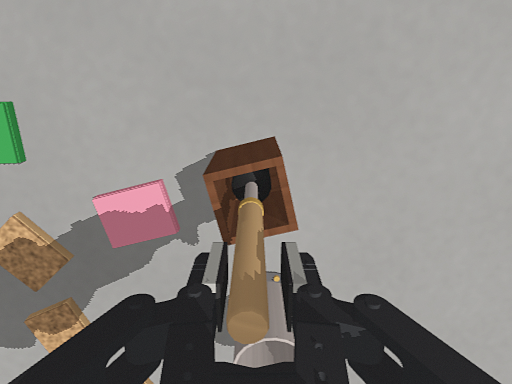

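The jaws are closing evenly around the handle, which is centred at about (248,325). I'll finish the grip and lift slowly.

```bash
python3 -m handwheel '[0,0,0,0,0,0,-1, 0,0,0,0,0,0,-1, 0,0,0,0,0,0,-1, 0,0,0,0,0,-4,-1, 0,0,0,0,0,-12,-1, 0,0,0,0,0,-24,-1, 0,0,0,0,0,-40,-1, 0,0,0,0,0,-58,-1, 0,0,0,0,0,-78,-1, 0,0,0,0,0,-98,-1, 0,0,0,0,0,-112,-1, 0,0,0,0,0,-120,-1]' 60; python3 - <<'E'
from h import *
from bench import arm
import pickle
print(gp(arm)[0])
i=arm.camera_info('wrist');pickle.dump(i,open('e_w.pkl','wb'))
f=arm.grab_frame('wrist');cv2.imwrite('pics/e_w.png',f[:,:,::-1])
E
```

```text
time: 3.1
position: [456.1, 378.3, 469.3]
tool_rot: [0.001, 0.204, 0.979, 0.001]
force: [0.3, -0.4, -1.3]
opening: 14.6
[456.45901784 378.63278934 314.25356622]
```

View pics/e_w.png

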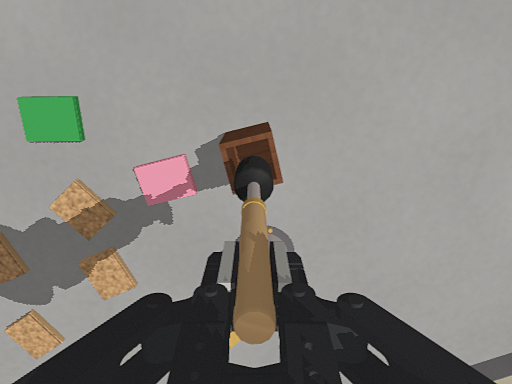

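```bash
python3 - <<'E'
from h import *
from bench import arm
import pickle
i=pickle.load(open('e_w.pkl','rb'));g,R,s=gp(arm)
for d in(215,100,48,0): print(d,proj(i,g+[0,0,d-185]))
print(rel(arm,(609.5,330.4,314)))
E
```

```text
215 [251.16396578 328.81811379]
100 [252.00176764 208.3391915 ]
48 [252.16030046 185.54160156]
0 [252.26297858 170.77611917]
([0.0, 0.0, 0.0], [-159.4, 16.6, 1.4])
```

```bash
python3 -m handwheel '[0,0,0,-10,1,0,-1, 0,0,0,-32,3,0,-1, 0,0,0,-58,6,0,-1, 0,0,0,-84,9,0,-1, 0,0,0,-110,12,0,-1, 0,0,0,-134,15,0,-1, 0,0,0,-150,16.6,0,-1, 0,0,0,-157,16.6,0,-1, 0,0,0,-159.4,16.6,0,-1, 0,0,0,-159.4,16.6,0,-1]' 60; python3 - <<'E'
from h import *
from bench import arm
import pickle
print(gp(arm)[0], rel(arm,(609.5,330.4,191)))
i=arm.camera_info('wrist');pickle.dump(i,open('f_w.pkl','wb'))
f=arm.grab_frame('wrist');cv2.imwrite('pics/f_w.png',f[:,:,::-1])
f=arm.grab_frame('scene')[160:320,240:440];cv2.imwrite('pics/f_s.png',cv2.resize(f[:,:,::-1],None,fx=4,fy=3.7))
f=arm.grab_frame('top')[100:250,60:220];cv2.imwrite('pics/f_t.png',cv2.resize(f[:,:,::-1],None,fx=4,fy=4))
E
```

```text
time: 3.98
position: [609.0, 329.2, 465.4]
tool_rot: [-0.001, 0.204, 0.979, -0.001]
force: [0.3, 0.6, -0.5]
opening: 14.5
[608.62515094 329.04878604 310.36651791] ([0.0, 0.0, 0.0], [-0.5, 1.8, 119.4])
```

View pics/f_w.png

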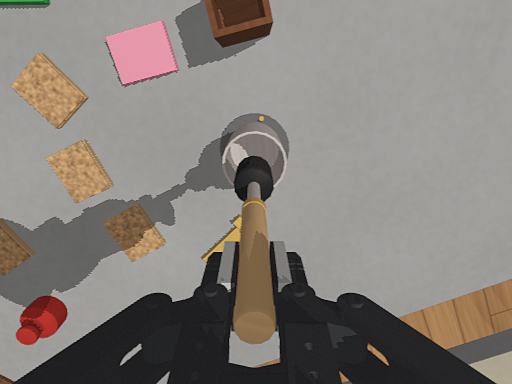

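View pics/f_s.png

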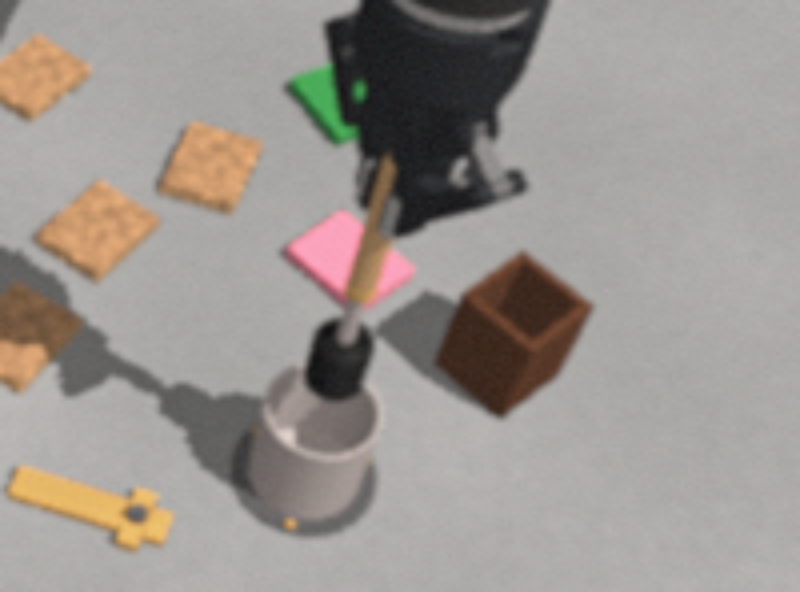

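View pics/f_t.png

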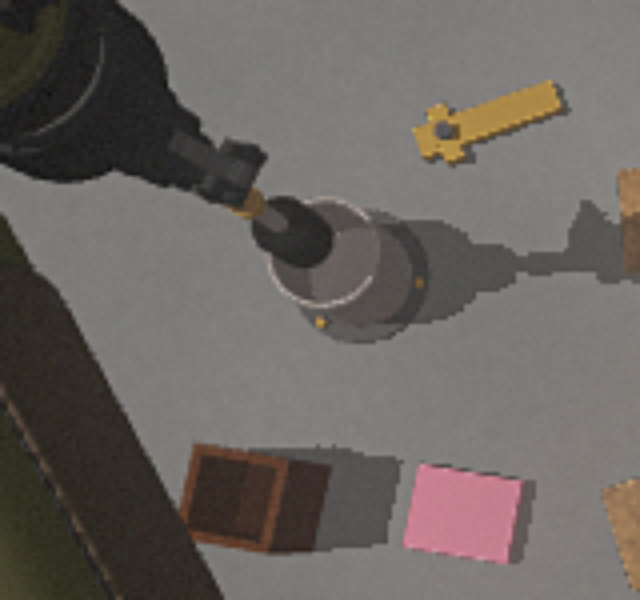

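The head sits over the mouth in all three views: wrist (254,178) above the rim at (255,160), scene head at (340,360), top (292,232). There is 15 mm of clearance per side, so I'll descend part way and check the force.

```bash
python3 -m handwheel '[0,0,0,-0.5,1.6,6,-1, 0,0,0,-0.5,1.6,16,-1, 0,0,0,-0.5,1.6,28,-1, 0,0,0,-0.5,1.6,40,-1, 0,0,0,-0.5,1.6,52,-1, 0,0,0,-0.5,1.6,64,-1, 0,0,0,-0.5,1.6,76,-1, 0,0,0,-0.5,1.6,88,-1, 0,0,0,-0.5,1.6,98,-1, 0,0,0,-0.5,1.6,106,-1, 0,0,0,-0.5,1.6,110,-1, 0,0,0,-0.5,1.6,110,-1]' 60; python3 - <<'E'
from h import *
from bench import arm
g,_,s=gp(arm);print(g,g[2]-185,s['force'],s['wrist_torque'])
f=arm.grab_frame('wrist');cv2.imwrite('pics/g_w.png',f[:,:,::-1])
E
```

```text
time: 5.13
position: [609.2, 330.9, 355.6]
tool_rot: [-0.001, 0.204, 0.979, -0.001]
force: [-0.1, 0.3, -1.9]
opening: 14.5
[608.9946597  330.75298531 200.58045672] 15.580456718876206 [-0.07102148  0.31555225 -1.86205955] [-0.04326508  0.04724476 -0.03241271]
```

View pics/g_w.png

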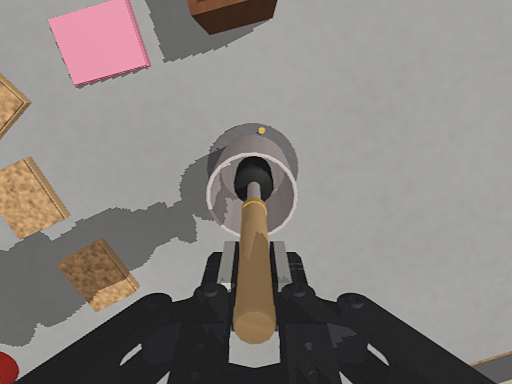

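The head is centred in the cup, with the tip about 8 mm above the floor and no side force. I'll ease down to the bottom and dwell, then stroke.

```bash
python3 -m handwheel '[0,0,0,0,0,3,-1, 0,0,0,0,0,6,-1, 0,0,0,0,0,7,-1, 0,0,0,0,0,7,-1, 0,0,0,0,0,7,-1]' 60; python3 - <<'E'
from h import *
from bench import arm
g,_,s=gp(arm);print(g,g[2]-192.2,s['force'])
E
```

```text
time: 5.6
position: [609.8, 330.8, 349.8]
tool_rot: [0.0, 0.204, 0.979, 0.0]
force: [-0.2, 0.7, -0.3]
opening: 14.3
[609.77059751 330.81262019 194.77420079] 2.5742007910292557 [-0.22542941  0.71990715 -0.26037562]
```

First time down: the tip is about 2.6 mm above the floor with no contact force. Stroke 1 up, then 2 down:

```bash
python3 -m handwheel '[0,0,0,0,0,-14,-1, 0,0,0,0,0,-32,-1, 0,0,0,0,0,-50,-1, 0,0,0,0,0,-60,-1, 0,0,0,0,0,-60,-1, 0,0,0,0,0,-60,-1, 0,0,0,0,0,-60,-1]' 60; python3 -m handwheel '[0,0,0,0,0,14,-1, 0,0,0,0,0,32,-1, 0,0,0,0,0,48,-1, 0,0,0,0,0,57,-1, 0,0,0,0,0,60,-1, 0,0,0,0,0,60,-1, 0,0,0,0,0,60,-1, 0,0,0,0,0,60,-1]' 60
```

```text
time: 6.18
position: [609.6, 330.7, 408.6]
tool_rot: [-0.001, 0.204, 0.979, -0.001]
force: [-0.5, -0.3, -1.7]
opening: 14.4
time: 6.85
position: [610.0, 331.0, 350.4]
tool_rot: [0.0, 0.204, 0.979, 0.0]
force: [-0.1, -0.5, -1.3]
opening: 14.5
```

Second time down is done (3 mm above the floor; the up position was 61 mm). Strokes three to five:

```bash
python3 -m handwheel '[0,0,0,0,0,-14,-1, 0,0,0,0,0,-32,-1, 0,0,0,0,0,-50,-1, 0,0,0,0,0,-60,-1, 0,0,0,0,0,-60,-1, 0,0,0,0,0,-60,-1, 0,0,0,0,0,-60,-1]' 60; python3 -m handwheel '[0,0,0,0,0,14,-1, 0,0,0,0,0,32,-1, 0,0,0,0,0,48,-1, 0,0,0,0,0,57,-1, 0,0,0,0,0,60,-1, 0,0,0,0,0,60,-1, 0,0,0,0,0,60,-1, 0,0,0,0,0,60,-1]' 60;  python3 -m handwheel '[0,0,0,0,0,-14,-1, 0,0,0,0,0,-32,-1, 0,0,0,0,0,-50,-1, 0,0,0,0,0,-60,-1, 0,0,0,0,0,-60,-1, 0,0,0,0,0,-60,-1, 0,0,0,0,0,-60,-1]' 60; python3 -m handwheel '[0,0,0,0,0,14,-1, 0,0,0,0,0,32,-1, 0,0,0,0,0,48,-1, 0,0,0,0,0,57,-1, 0,0,0,0,0,60,-1, 0,0,0,0,0,60,-1, 0,0,0,0,0,60,-1, 0,0,0,0,0,60,-1]' 60; python3 -m handwheel '[0,0,0,0,0,-14,-1, 0,0,0,0,0,-32,-1, 0,0,0,0,0,-50,-1, 0,0,0,0,0,-60,-1, 0,0,0,0,0,-60,-1, 0,0,0,0,0,-60,-1, 0,0,0,0,0,-60,-1]' 60; python3 -m handwheel '[0,0,0,0,0,14,-1, 0,0,0,0,0,32,-1, 0,0,0,0,0,48,-1, 0,0,0,0,0,57,-1, 0,0,0,0,0,60,-1, 0,0,0,0,0,60,-1, 0,0,0,0,0,60,-1, 0,0,0,0,0,60,-1]' 60; python3 - <<'E'
from h import *
from bench import arm
g,_,s=gp(arm);print(g,g[2]-192.2,s['force'])
f=arm.grab_frame('wrist');cv2.imwrite('pics/h_w.png',f[:,:,::-1])
E
```

```text
time: 7.43
position: [609.6, 330.7, 408.8]
tool_rot: [-0.0, 0.204, 0.979, -0.0]
force: [0.6, 0.2, -1.5]
opening: 14.7
time: 8.1
position: [610.0, 331.0, 350.5]
tool_rot: [0.001, 0.204, 0.979, 0.0]
force: [0.6, -0.5, -1.1]
opening: 14.7
time: 8.68
position: [609.6, 330.8, 408.8]
tool_rot: [-0.0, 0.204, 0.979, -0.0]
force: [-0.1, -0.1, -1.4]
opening: 14.6
time: 9.35
position: [610.0, 331.0, 350.5]
tool_rot: [0.001, 0.204, 0.979, 0.0]
force: [-0.4, 0.5, -0.4]
opening: 14.3
time: 9.93
position: [609.6, 330.7, 408.8]
tool_rot: [-0.0, 0.204, 0.979, -0.0]
force: [-0.7, -0.3, -0.8]
opening: 14.6
time: 10.6
position: [610.0, 331.0, 350.5]
tool_rot: [0.001, 0.204, 0.979, 0.0]
force: [0.4, -0.8, -0.9]
opening: 14.6
[610.22304536 331.11390357 195.46763535] 3.2676353479285467 [ 0.37270748 -0.84381441 -0.9397678 ]
```

View pics/h_w.png

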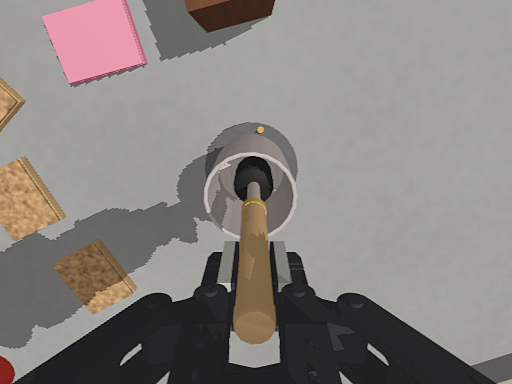

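Five bottoms are done (about 3 mm each time). Next I'll lift out and go back over the holder.

```bash
python3 -m handwheel '[0,0,0,0,0,-14,-1, 0,0,0,0,0,-34,-1, 0,0,0,0,0,-58,-1, 0,0,0,0,0,-82,-1, 0,0,0,0,0,-104,-1, 0,0,0,0,0,-118,-1, 0,0,0,0,0,-122,-1, 0,0,0,0,0,-122,-1]' 60; python3 - <<'E'
from h import *
from bench import arm
print(gp(arm)[0],rel(arm,(457,377.7,315)))
E
```

```text
time: 11.32
position: [610.0, 331.0, 473.7]
tool_rot: [0.002, 0.204, 0.979, 0.001]
force: [-0.1, 0.2, -1.5]
opening: 14.2
[610.55830618 331.27383401 318.69603037] ([0.0, 0.0, 0.0], [159.3, -18.8, 3.2])
```

```bash
python3 -m handwheel '[0,0,0,10,-1,0,-1, 0,0,0,32,-4,0,-1, 0,0,0,58,-7,0,-1, 0,0,0,84,-10,0,-1, 0,0,0,110,-13,0,-1, 0,0,0,134,-16,0,-1, 0,0,0,150,-18,0,-1, 0,0,0,157,-18.8,0,-1, 0,0,0,159.3,-18.8,0,-1, 0,0,0,159.3,-18.8,0,-1, 0,0,0,159.3,-18.8,0,-1]' 60; python3 - <<'E'
from h import *
from bench import arm
import pickle
print(gp(arm)[0],rel(arm,(457,377.7,195)))
i=arm.camera_info('wrist');pickle.dump(i,open('i_w.pkl','wb'))
f=arm.grab_frame('wrist');cv2.imwrite('pics/i_w.png',cv2.resize(f[90:240,170:340,::-1],None,fx=4,fy=4))
f=arm.grab_frame('scene')[180:300,300:420];cv2.imwrite('pics/i_s.png',cv2.resize(f[:,:,::-1],None,fx=4,fy=4))
S=arm.camera_info('scene');g=gp(arm)[0]
for z in (0,48): print('expected tip px scene crop',(proj(S,g-[0,0,185-z])-[300,180])*4,'wrist crop',(proj(i,g-[0,0,185-z])-[170,90])*4)
print('holder c rim px',(proj(S,(457,377.7,90))-[300,180])*4,(proj(i,(457,377.7,90))-[170,90])*4)
E
```

```text
time: 12.23
position: [456.9, 377.1, 471.2]
tool_rot: [0.0, 0.204, 0.979, -0.0]
force: [0.5, 0.7, -1.0]
opening: 14.6
[456.96245508 377.00138689 316.16738667] ([0.0, 0.0, 0.0], [0.3, 0.7, 121.2])
expected tip px scene crop [303.3056825  202.27336419] wrist crop [330.62781477 323.5225781 ]
expected tip px scene crop [323.88773361 154.49966218] wrist crop [329.63116813 382.28106418]
holder c rim px [288.14570042 241.03337747] [333.67317031 283.0945296 ]
```

View pics/i_w.png

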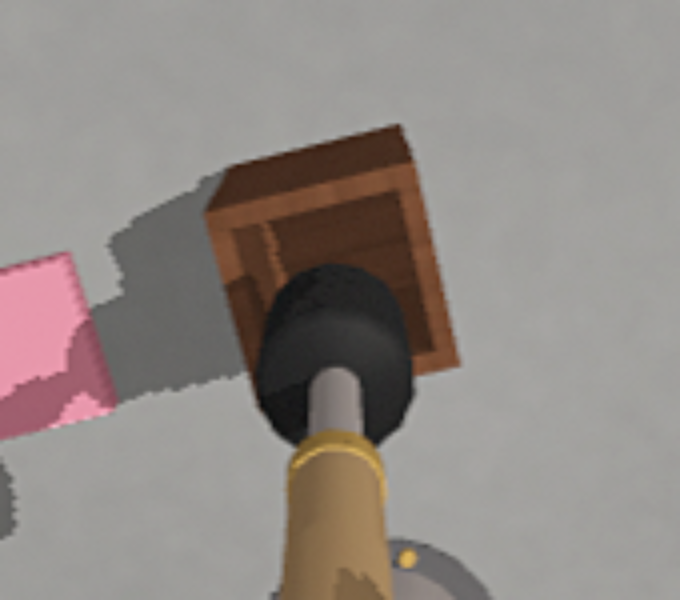

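View pics/i_s.png

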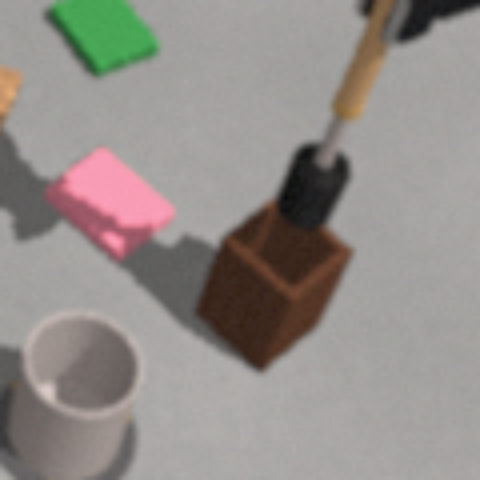

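The rim centre in the crop is at (333,288) against 283 predicted, so I'll shift −1 mm along tool x. The head is at (336,…). Descending to inside the rim first, watching force.

```bash
python3 -m handwheel '[0,0,0,-1,-0.2,5,-1, 0,0,0,-1,-0.2,12,-1, 0,0,0,-1,-0.2,20,-1, 0,0,0,-1,-0.2,28,-1, 0,0,0,-1,-0.2,36,-1, 0,0,0,-1,-0.2,44,-1, 0,0,0,-1,-0.2,52,-1, 0,0,0,-1,-0.2,60,-1, 0,0,0,-1,-0.2,66,-1, 0,0,0,-1,-0.2,70,-1, 0,0,0,-1,-0.2,70,-1]' 60; python3 - <<'E'
from h import *
from bench import arm
g,_,s=gp(arm);print(g,g[2]-192.2,s['force'],s['wrist_torque'])
f=arm.grab_frame('wrist');cv2.imwrite('pics/j_w.png',cv2.resize(f[90:240,170:340,::-1],None,fx=4,fy=4))
E
```

```text
time: 13.25
position: [456.8, 376.5, 400.5]
tool_rot: [-0.001, 0.204, 0.979, -0.001]
force: [-0.1, 0.3, -0.9]
opening: 14.7
[456.54298168 376.29465042 245.54206638] 53.34206637813574 [-0.07527332  0.31913436 -0.88876886] [0.00813686 0.02993735 0.04110461]
```

View pics/j_w.png

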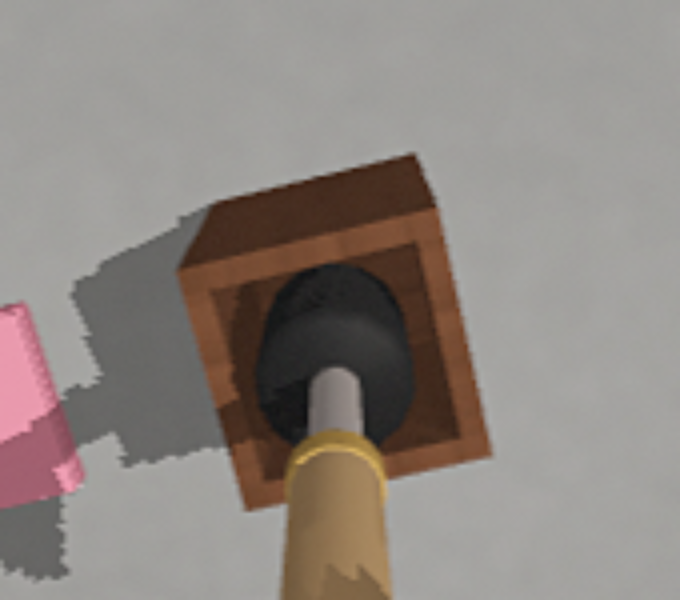

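The head is inside the rim with no force. The rim centre is at (339,360) and the head at about (335,350), so I'll correct by −1.2/+0.8 mm and lower to the floor.

```bash
python3 -m handwheel '[0,0,0,-1.2,0.8,5,-1, 0,0,0,-1.2,0.8,12,-1, 0,0,0,-1.2,0.8,20,-1, 0,0,0,-1.2,0.8,28,-1, 0,0,0,-1.2,0.8,36,-1, 0,0,0,-1.2,0.8,42,-1, 0,0,0,-1.2,0.8,46,-1, 0,0,0,-1.2,0.8,49,-1, 0,0,0,-1.2,0.8,51,-1, 0,0,0,-1.2,0.8,51,-1]' 60; python3 - <<'E'
from h import *
from bench import arm
g,_,s=gp(arm);print(g,g[2]-192.2,s['force'],s['wrist_torque'])
E
```

```text
time: 14.13
position: [458.4, 376.8, 350.4]
tool_rot: [-0.0, 0.204, 0.979, -0.0]
force: [0.4, -0.9, -1.2]
opening: 14.5
[458.3434424  376.79873696 195.36206985] 3.1620698459926757 [ 0.41986673 -0.8879778  -1.19847108] [-0.03741647  0.0002356   0.04602057]
```

```bash
python3 -m handwheel '[0,0,0,0,0,1.5,-1, 0,0,0,0,0,2.5,-1, 0,0,0,0,0,2.5,-0.6, 0,0,0,0,0,2.5,-0.3, 0,0,0,0,0,2.5,0, 0,0,0,0,0,2.5,0.3, 0,0,0,0,0,2.5,0.6, 0,0,0,0,0,2.5,1, 0,0,0,0,0,2.5,1,0,0,0,0,0,2.5,1, 0,0,0,0,0,2.5,1]' 60;  python3 -m handwheel '[0,0,0,0,0,-5,1, 0,0,0,0,0,-20,1, 0,0,0,0,0,-45,1, 0,0,0,0,0,-75,1, 0,0,0,0,0,-105,1,  0,0,0,0,0,-110,1,  0,0,0,0,0,-110,1]' 60; python3 - <<'E'
from h import *
from bench import arm
g,_,s=gp(arm);print(g,s['force'])
import pickle
pickle.dump(arm.camera_info('wrist'),open('k_w.pkl','wb'))
f=arm.grab_frame('wrist');cv2.imwrite('pics/k_w.png',f[:,:,::-1])
f=arm.grab_frame('scene');cv2.imwrite('pics/k_s.png',f[:,:,::-1])
E
```

```text
time: 15.05
position: [458.4, 376.9, 348.2]
tool_rot: [-0.0, 0.204, 0.979, -0.0]
force: [-0.7, -0.0, -0.4]
opening: 85.7
time: 15.63
position: [458.9, 377.3, 461.4]
tool_rot: [0.002, 0.204, 0.979, 0.002]
force: [-0.1, -0.5, 0.0]
opening: 85.1
[459.67485871 377.88411956 306.40819166] [-5.44209384e-02 -4.85660363e-01  2.89998746e-04]
```

View pics/k_w.png

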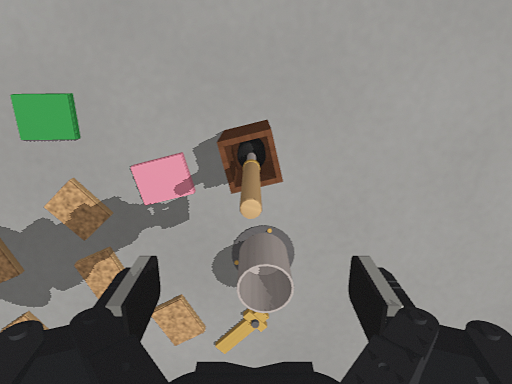

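View pics/k_s.png

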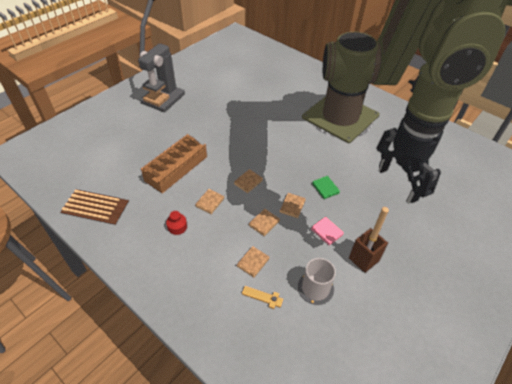

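The brush stands in its holder (scene (378,235)). The plate that was at scene (244,250) is now at (253,261), so the knock has happened. Next I'll swing over to view the rack from above.

```bash
python3 - <<'E'
from h import *
from bench import arm
print(rel(arm,(510,70,310),yawR(80)), yawR(80).as_matrix()[:,0])
E
```

```text
([-0.0, 0.0, 76.5], [-169.9, -260.7, -7.2]) [0.17364818 0.98480775 0.        ]
```

```bash
python3 -m handwheel '[0,0,6,-10,-15,-7,1, 0,0,13,-28,-40,-7,1, 0,0,20,-44,-66,-7,1, 0,0,27,-60,-92,-7,1, 0,0,34,-76,-118,-7,1, 0,0,41,-92,-144,-7,1, 0,0,48,-108,-170,-7,1, 0,0,55,-124,-196,-7,1, 0,0,62,-140,-220,-7,1, 0,0,69,-156,-244,-7,1, 0,0,76.5,-170,-261,-7,1, 0,0,76.5,-170,-261,-7,1]' 60; python3 - <<'E'
from h import *
from bench import arm
print(gp(arm)[0],rel(arm,(575,-240,310),yawR(3)))
E
```

```text
time: 16.73
position: [510.2, 66.4, 463.2]
tool_rot: [-0.0, 0.769, 0.639, -0.002]
force: [-0.2, 0.3, -0.4]
opening: 85.2
[509.70252769  66.0883922  308.17818771] ([-0.0, 0.2, 76.5], [-289.5, 119.6, -1.3])
```

```bash
python3 -m handwheel '[0,0,6,-15,8,-2,1, 0,0,13,-40,17,-2,1, 0,0,20,-67,28,-2,1, 0,0,27,-95,39,-2,1, 0,0,34,-123,51,-2,1, 0,0,41,-151,62,-2,1, 0,0,48,-179,74,-2,1, 0,0,55,-207,85,-2,1, 0,0,62,-235,97,-2,1, 0,0,69,-265,109,-2,1, 0,0,76.5,-289,120,-2,1, 0,0,76.5,-289,120,-2,1]' 60; python3 - <<'E'
from h import *
from bench import arm
import pickle
g,_,s=gp(arm);print(g,np.round(s['joint_pos'],2))
pickle.dump(arm.camera_info('wrist'),open('l_w.pkl','wb'))
f=arm.grab_frame('wrist');cv2.imwrite('pics/l_w.png',f[:,:,::-1])
E
```

```text
time: 17.73
position: [578.7, -239.5, 464.2]
tool_rot: [0.0, 1.0, 0.027, -0.001]
force: [1.4, 0.2, -0.0]
opening: 85.3
[ 578.21939452 -239.62652789  309.21711508] [-0.39  0.43  0.27  1.41 -0.    2.7 ]
```

View pics/l_w.png

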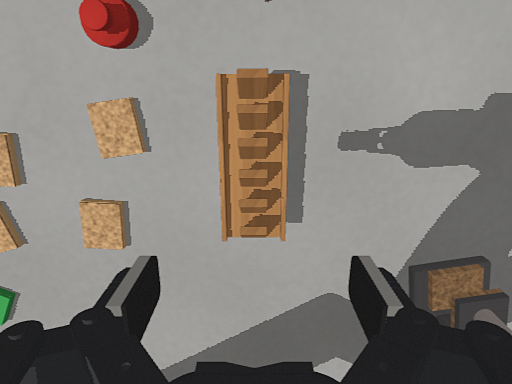

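The rack is in full view: rails from (217,74)–(222,240) to (289,74)–(286,240), six fins, and the far fin overhangs the base end. So rack +x points away from the robot. I'll enlarge it to read the edges.

```bash
python3 - <<'E'
import cv2
t=cv2.imread('pics/l_w.png')
cv2.imwrite('pics/l_z.png',cv2.resize(t[60:250,195:315],None,fx=3.15*2,fy=3.15,interpolation=cv2.INTER_CUBIC))
E
```

```text
(no output)
```

View pics/l_z.png

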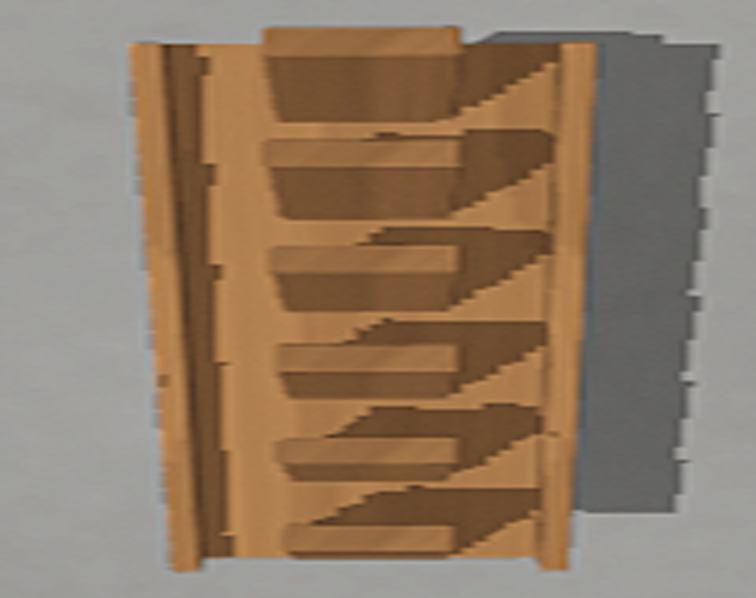

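```bash
python3 - <<'E'
from h import *
import pickle
i=pickle.load(open('l_w.pkl','rb'))
P=lambda x,y:(195+x/6.3-0.5+0.08,60+y/3.15-0.5+0.16)
c=[onz(i,P(*p),57)[:2] for p in((132,44),(597,44),(172,570),(568,570))]
print(np.round(c,1),'mean',np.mean(c,0), 'w',np.linalg.norm(c[0]-c[1]),np.linalg.norm(c[2]-c[3]),'l',np.linalg.norm(c[0]-c[2]),np.linalg.norm(c[1]-c[3]))
for a in((0,2),(1,3)):
    d=c[a[0]]-c[a[1]];print('yaw',np.degrees(np.arctan2(d[1],d[0])))
f=[(264,459,28,55),(264,459,140,167),(272,459,247,272),(277,459,345,372),(281,457,438,465),(288,455,524,553)]
pts=[]
for x0,x1,y0,y1 in f:
    a=onz(i,P((x0+x1)/2,y0),79.7)[:2];b=onz(i,P((x0+x1)/2,y1),84.7)[:2]; pts.append((a+b)/2); print(np.round(a,1),np.round(b,1),np.round((a+b)/2,1))
pts=np.array(pts); print('spacing',np.linalg.norm(np.diff(pts,axis=0),axis=1)); d=pts[0]-pts[-1];print('yaw',np.degrees(np.arctan2(d[1],d[0])),'mean',pts.mean(0))
E
```

```text
[[ 666.1 -192.8]
 [ 670.4 -271.7]
 [ 467.9 -204.2]
 [ 472.2 -283.5]] mean [ 569.14762097 -238.05366641] w 79.08044100162395 79.40111670186391 l 198.54324427093695 198.54862112659572
yaw 3.2958989550421482
yaw 3.3884329859428624
[ 672.6 -231.7] [ 664.4 -232.1] [ 668.5 -231.9]
[ 638.1 -233.5] [ 629.9 -233.9] [ 634.  -233.7]
[ 603. -236.] [ 595.4 -236.4] [ 599.2 -236.2]
[ 568.8 -238.2] [ 560.4 -238.7] [ 564.6 -238.5]
[ 534.3 -240.3] [ 525.8 -240.7] [ 530.1 -240.5]
[ 500.5 -242.5] [ 491.1 -243. ] [ 495.8 -242.8]
spacing [34.52129024 34.86916988 34.68345228 34.62563356 34.35832435]
yaw 3.6103786264715048 mean [ 582.02770504 -237.24835863]
```

Rack: centre (569.1, −238.1), yaw 3.4°. The measured 79×198.5 mm matches 80×200, and the fin pitch of 34.6 is right. For the plates the last joint needs the tool turned half round, so I'll turn and view the rack again from the other side to cancel wrist-camera bias.

```bash
python3 -m handwheel '[0,0,-5,0,0,0,1, 0,0,-12,0,0,0,1, 0,0,-19,0,0,0,1, 0,0,-26,0,0,0,1, 0,0,-33,0,0,0,1, 0,0,-40,0,0,0,1, 0,0,-47,0,0,0,1, 0,0,-54,0,0,0,1, 0,0,-61,0,0,0,1, 0,0,-68,0,0,0,1, 0,0,-75,0,0,0,1, 0,0,-82,0,0,0,1]' 60;python3 -m handwheel '[0,0,-7,0,0,0,1, 0,0,-14,0,0,0,1, 0,0,-21,0,0,0,1, 0,0,-28,0,0,0,1, 0,0,-35,0,0,0,1, 0,0,-42,0,0,0,1, 0,0,-49,0,0,0,1, 0,0,-56,0,0,0,1, 0,0,-63,0,0,0,1, 0,0,-70,0,0,0,1, 0,0,-76,0,0,0,1, 0,0,-82,0,0,0,1]' 60; python3 -m handwheel '[0,0,-6,0,0,0,1, 0,0,-12,0,0,0,1, 0,0,-16,0,0,0,1, 0,0,-16,0,0,0,1, 0,0,-16,0,0,0,1]' 60; python3 - <<'E'
from h import *
from bench import arm
import pickle
g,_,s=gp(arm);print(g,np.round(s['joint_pos'],2))
pickle.dump(arm.camera_info('wrist'),open('m_w.pkl','wb'))
f=arm.grab_frame('wrist');cv2.imwrite('pics/m_w.png',f[:,:,::-1])
E
```

```text
time: 18.78
position: [577.7, -234.0, 466.1]
tool_rot: [-0.001, 0.731, 0.682, -0.0]
force: [0.7, -0.5, -0.6]
opening: 85.1
time: 19.78
position: [577.7, -234.0, 466.0]
tool_rot: [-0.001, 0.105, 0.995, 0.001]
force: [0.2, 0.3, 0.5]
opening: 85.5
time: 20.2
position: [577.7, -234.5, 466.4]
tool_rot: [-0.001, -0.031, 1.0, 0.001]
force: [-0.4, -1.1, 0.2]
opening: 85.3
[ 577.47183112 -234.34905095  311.39008632] [-0.39  0.42  0.27  1.41  0.   -0.45]
```

View pics/m_w.png

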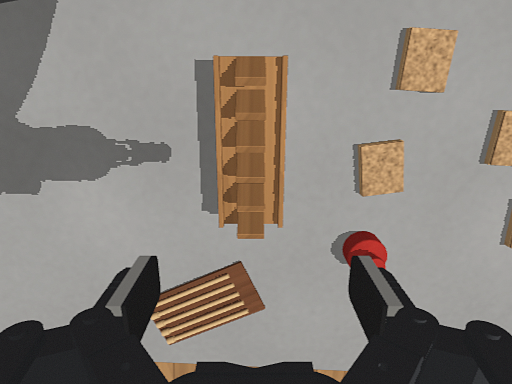

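```bash
python3 - <<'E'
import cv2
t=cv2.imread('pics/m_w.png')
cv2.imwrite('pics/m_z.png',cv2.resize(t[50:240,195:305],None,fx=6.3,fy=3.15,interpolation=cv2.INTER_CUBIC))
E
```

```text
(no output)
```

View pics/m_z.png

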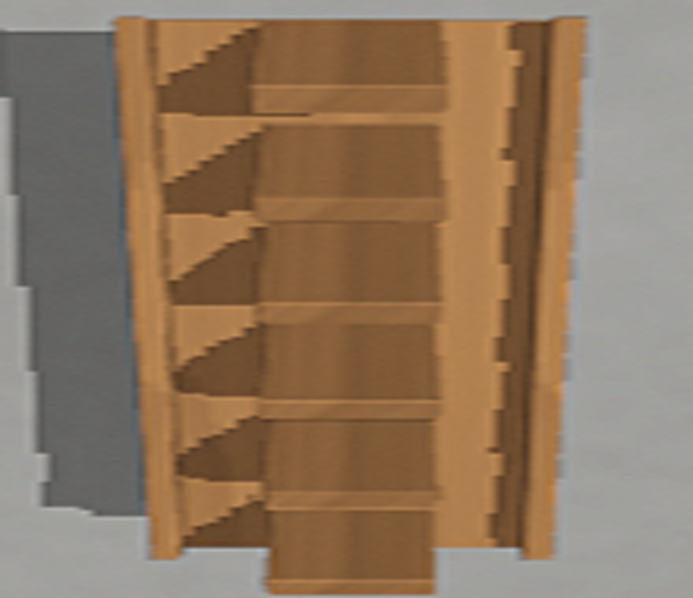

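```bash
python3 - <<'E'
from h import *
import pickle
i=pickle.load(open('m_w.pkl','rb'))
P=lambda x,y:(195+x/6.3-0.5+0.08,50+y/3.15-0.5+0.16)
c=[onz(i,P(*p),57)[:2] for p in((117,17),(585,17),(150,558),(552,558))]
print(np.round(c,1),'mean',np.mean(c,0), 'w',np.linalg.norm(c[0]-c[1]),np.linalg.norm(c[2]-c[3]),'l',np.linalg.norm(c[0]-c[2]),np.linalg.norm(c[1]-c[3]))
for a in((2,0),(3,1)):
    d=c[a[0]]-c[a[1]];print('yaw',np.degrees(np.arctan2(d[1],d[0])))
f=[(252,445,86,113),(255,443,198,220),(257,441,302,322),(259,440,400,418),(262,438,492,508),(266,436,580,593)]
pts=[]
for x0,x1,y0,y1 in f:
    a=onz(i,P((x0+x1)/2,y0),84.7)[:2];b=onz(i,P((x0+x1)/2,y1),79.7)[:2]; pts.append((a+b)/2); print(np.round(a,1),np.round(b,1),np.round((a+b)/2,1))
pts=np.array(pts); print('spacing',np.linalg.norm(np.diff(pts,axis=0),axis=1)); d=pts[-1]-pts[0];print('yaw',np.degrees(np.arctan2(d[1],d[0])),'mean',pts.mean(0))
E
```

```text
[[ 472.  -282.9]
 [ 467.1 -204.2]
 [ 670.4 -271.8]
 [ 665.5 -192.2]] mean [ 568.76097447 -237.74861988] w 78.83776728517013 79.72894921809917 l 198.70286193075276 198.76651649198783
yaw 3.2045603392063127
yaw 3.4615503216706243
[ 492.  -242.4] [ 500.2 -242. ] [ 496.1 -242.2]
[ 526.7 -240.3] [ 534.3 -239.9] [ 530.5 -240.1]
[ 561.  -238.3] [ 568.9 -237.9] [ 565.  -238.1]
[ 595.4 -236.2] [ 603.5 -235.8] [ 599.4 -236. ]
[ 629.7 -234.1] [ 637.8 -233.7] [ 633.8 -233.9]
[ 664.4 -231.9] [ 672.1 -231.5] [ 668.3 -231.7]
spacing [34.47675416 34.52706089 34.54772026 34.3705128  34.5872246 ]
yaw 3.4666736791020205 mean [ 582.16412256 -237.00357523]
```

Both views agree within 0.5 mm: rack centre (569.0, −237.9), yaw 3.4°, mean fin-top (582.1, −237.1). Now I'll relocate the plates with fresh pictures.

```bash
cat >> h.py <<'E'
def plates(i,im,z=14,lo=(8,60,100),hi=(22,190,255)):
    """im RGB; returns rects on plane z: centre, long, short, yaw of long side"""
    hsv=cv2.cvtColor(im,cv2.COLOR_RGB2HSV); m=cv2.inRange(hsv,lo,hi)
    m=cv2.morphologyEx(m,cv2.MORPH_OPEN,np.ones((3,3)))
    out=[]
    for c in cv2.findContours(m,cv2.RETR_EXTERNAL,cv2.CHAIN_APPROX_NONE)[0]:
        if cv2.contourArea(c)<200: continue
        x,y,w,h=cv2.boundingRect(c)
        w_=np.array([onz(i,q[0],z)[:2] for q in c],np.float32); r=cv2.minAreaRect(w_); a,b=r[1]; ang=r[2]
        if a<b: a,b=b,a; ang-=90
        ang=(ang+90)%180-90
        if 55<a<85 and 45<b<68: out.append((np.round(r[0],1).tolist(),round(a,1),round(b,1),round(ang,1),(x+w//2,y+h//2)))
    return out
E
python3 - <<'E'
from h import *
from bench import arm
import pickle
for n in 'lm':
    print(n); [print(p) for p in plates(pickle.load(open(f'{n}_w.pkl','rb')),cv2.imread(f'pics/{n}_w.png')[:,:,::-1])]
t=arm.grab_frame('top');cv2.imwrite('pics/m_t.png',t[:,:,::-1]);print('top');[print(p) for p in plates(arm.camera_info('top'),t)]
E
```

```text
l
([461.7, -35.8], 74.1, 60.2, -0.0, (103, 224))
([595.2, -65.0], 69.2, 59.7, 11.1, (116, 128))
m
([593.0, -65.4], 71.9, 58.6, 11.3, (381, 168))
([459.3, -36.0], 69.4, 60.3, 0.0, (427, 60))
top
([441.1, 124.4], 68.3, 54.9, 19.0, (224, 232))
([458.2, -33.1], 66.8, 53.3, -0.2, (283, 226))
([542.2, 102.5], 67.2, 50.9, 0.8, (233, 194))
([593.1, -63.4], 69.2, 56.4, 11.0, (294, 176))
([659.2, 163.2], 69.0, 55.1, 5.0, (211, 151))
```

View pics/m_t.png

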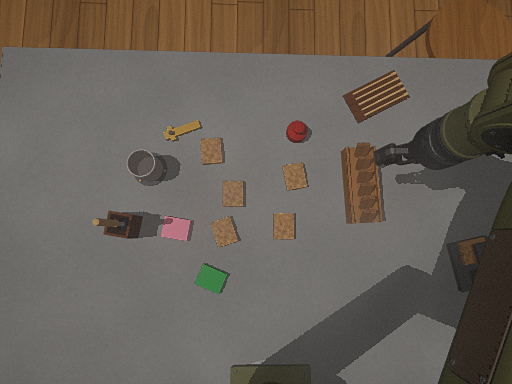

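Five plates are confirmed. The knocked one is now at top (211,151), i.e. (659,163). Next is plate D at top (294,176), (594,−64.5), yaw 11°: hover with a 20° back-tilt so the tool ends up tilted +40° at the rack.

```bash
cat >> h.py <<'E'
def R2(yaw,tilt): return yawR(yaw,tilt)*Ro.from_euler('z',180,degrees=True)
RC=np.array([569.0,-237.9]); RY=3.4
def slot(s,along,yoff=0,perp=0):
    """world point in slot s at distance along from floor (mid of slot)"""
    a=np.radians(RY); ex=np.array([np.cos(a),np.sin(a)]); ey=np.array([-np.sin(a),np.cos(a)])
    x=13.1+34.64*(s-3)+(along-43)*0.5; xy=RC+ex*(x+perp)+ey*yoff
    return np.array([xy[0],xy[1],45+along*np.cos(np.pi/6)])
def ah(c,yaw,d): a=np.radians(yaw); return np.array([c[0]+d*np.cos(a),c[1]+d*np.sin(a)])
E
python3 - <<'E'
from h import *
from bench import arm
print(slot(3,38),slot(5,38),slot(1,38))
T=arm.camera_info('top');print('weight',onz(T,(297,131),55),'gauge ends',onz(T,(200,124),12),onz(T,(166,135),12))
c=ah((594,-64.5),11,13);print(c,rel(arm,(*c,97),R2(11,-20)))
E
```

```text
[ 579.58134218 -237.27135244   77.90896534] [ 648.73939745 -233.16260688   77.90896534] [ 510.4232869  -241.380098     77.90896534]
weight [705.10806359 -65.77969002  55.        ] gauge ends [732.01448574 194.13961847  12.        ] [699.54402428 284.79994021  12.        ]
[606.76115338 -62.01948306] ([1.4, 19.9, -7.4], [-92.2, 177.7, 224.1])
```

```bash
python3 -m handwheel '[0,3,-1,-8,20,6,1, 0,6,-2,-18,45,30,1, 0.4,10,-4,-30,72,60,1, 0.7,14,-5,-42,99,92,1, 1,17,-6,-55,124,124,1, 1.4,19.9,-7.4,-68,145,156,1, 1.4,19.9,-7.4,-80,162,186,1, 1.4,19.9,-7.4,-88,173,206,1, 1.4,19.9,-7.4,-92,178,218,1, 1.4,19.9,-7.4,-92,178,224,1, 1.4,19.9,-7.4,-92,178,224,1]' 80; python3 - <<'E'
from h import *
from bench import arm
import pickle
g,_,s=gp(arm);print(g,np.round(s['joint_pos'],2),s['force'])
i=arm.camera_info('wrist');pickle.dump(i,open('n_w.pkl','wb'))
f=arm.grab_frame('wrist');cv2.imwrite('pics/n_w.png',f[:,:,::-1])
[print(p) for p in plates(i,f)]
print(rel(arm,(606.8,-62,17.5),R2(11,-20)))
E
```

```text
time: 21.22
position: [658.5, -52.7, 242.2]
tool_rot: [-0.173, -0.094, 0.98, -0.017]
force: [-0.1, -0.7, 1.0]
opening: 85.5
[606.33808359 -63.04731054  96.61718347] [-0.06  0.75  0.22  1.39 -0.09 -0.24] [-0.09566416 -0.67961233  1.01422348]
([594.7, -62.6], 68.4, 54.6, 11.2, (257, 233))
([461.8, -33.4], 73.4, 55.7, -0.0, (334, 54))
([-0.1, 0.0, -0.1], [-27.9, 1.5, 75.6])
```

View pics/n_w.png

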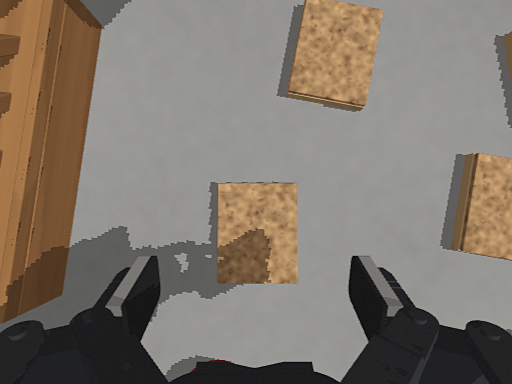

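Plate D is between the jaws at (257,233), measured (594.7, −62.6), yaw 11.2. Descending.

```bash
python3 -m handwheel '[0,0,0,-4,2.3,11,1, 0,0,0,-9,2.3,24,1, 0,0,0,-14,2.3,38,1, 0,0,0,-19,2.3,51,1, 0,0,0,-23,2.3,62,1, 0,0,0,-26,2.3,70,1, 0,0,0,-28,2.3,75,1, 0,0,0,-28,2.3,75,1, 0,0,0,-28,2.3,75,0.8, 0,0,0,-28,2.3,75,0.6, 0,0,0,-28,2.3,75,0.4, 0,0,0,-28,2.3,75,0.4]' 80; python3 - <<'E'
from h import *
from bench import arm
g,_,s=gp(arm);print(g,s['force'])
E
```

```text
time: 22.27
position: [659.6, -50.3, 163.9]
tool_rot: [-0.172, -0.094, 0.981, -0.017]
force: [0.7, 0.3, -0.0]
opening: 59.5
[607.92484117 -60.55394847  18.07839749] [ 0.74410669  0.27568693 -0.04228706]
```

Height is 18 mm with no force. Closing and checking.

```bash
python3 -m handwheel '[0,0,0,0,0,0,0.2, 0,0,0,0,0,0,0, 0,0,0,0,0,0,-0.3, 0,0,0,0,0,0,-0.3, 0,0,0,0,0,0,-0.3, 0,0,0,0,0,0,-0.3]' 80; python3 - <<'E'
from h import *
from bench import arm
g,_,s=gp(arm);print(g,s['force'],s['wrist_torque'])
f=arm.grab_frame('wrist');cv2.imwrite('pics/o_w.png',f[:,:,::-1])
E
```

```text
time: 22.77
position: [659.8, -50.2, 164.4]
tool_rot: [-0.171, -0.094, 0.981, -0.018]
force: [0.7, 0.6, 5.6]
opening: 53.9
[608.31046514 -60.53084412  18.60211394] [0.65751409 0.58737914 5.63688325] [ 0.10689818 -0.11717664 -0.06982937]
```

View pics/o_w.png

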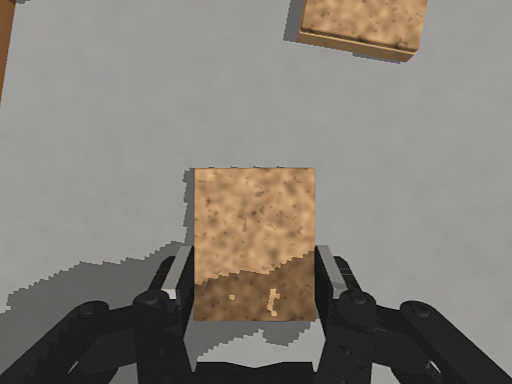

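Gripped at 54 mm opening, plate square between the pads. I'll lift straight up and check that it comes along.

```bash
python3 -m handwheel '[0,0,0,2,0,-6,-0.3, 0,0,0,6,0,-16,-0.3, 0,0,0,13,0,-36,-0.3, 0,0,0,21,0,-58,-0.3, 0,0,0,30,0,-82,-0.3, 0,0,0,38,0,-104,-0.3, 0,0,0,43,0,-118,-0.3, 0,0,0,44.5,0,-122,-0.3, 0,0,0,44.5,0,-122,-0.3]' 80; cat >> h.py <<'E'
def plate_in_tool(pc,yaw_plate,g,R):
    """plate centre (world xyz) at grasp, gp g & rotation R at grasp -> plate centre in tool frame relative to gp"""
    return R.inv().apply(np.asarray(pc)-g)
def relplate(arm,P,R,d):
    return rel(arm,np.asarray(P)-R.apply(d),R)
E
python3 - <<'E'
from h import *
from bench import arm
g0=np.array([608.3,-60.5,18.6]);d=plate_in_tool((594.6,-63.0,7),11,g0,R2(11,-20));print('d',d)
g,_,s=gp(arm);print(g,s['force'])
print(relplate(arm,slot(5,95),R2(3.4,40),[d[0],0,d[2]]))
f=arm.grab_frame('wrist');cv2.imwrite('pics/p_w.png',f[:,:,::-1])
E
```

```text
time: 23.57
position: [659.3, -50.2, 294.8]
tool_rot: [-0.171, -0.094, 0.981, -0.018]
force: [0.1, 0.1, -0.5]
opening: 53.6
d [ 9.11808199  0.16001528 15.6631726 ]
[607.96277643 -60.47498887 148.94365366] [ 0.12605017  0.07956786 -0.52045336]
([1.2, -59.7, 7.8], [101.2, -167.8, 69.7])
```

View pics/p_w.png

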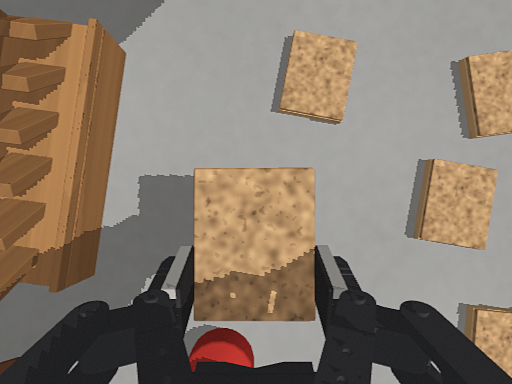

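The plate came up unchanged in the picture (195–315, 168–321). Moving to above slot 5 with the tool tilting to +40°.

```bash
python3 - <<'E'
from h import *
from bench import arm
print(relplate(arm,slot(5,120),R2(3.4,40),[9.1,0,15.7]))
E
```

```text
([1.3, -59.8, 7.8], [97.1, -169.6, 43.6])
```

```bash
python3 -m handwheel '[0.1,-4,0.5,5,-8,0,-0.3, 0.2,-9,1,14,-24,0,-0.3, 0.4,-15,2,25,-43,2,-0.3, 0.5,-21,3,36,-63,7,-0.3, 0.6,-27,3.6,47,-83,13,-0.3, 0.7,-33,4.3,58,-103,20,-0.3, 0.8,-39,5,69,-122,27,-0.3, 1,-45,6,79,-140,33,-0.3, 1.1,-51,7,88,-155,39,-0.3, 1.2,-56,7.5,94,-165,42,-0.3, 1.3,-59.8,7.8,97,-169.6,43.6,-0.3, 1.3,-59.8,7.8,97,-169.6,43.6,-0.3]' 80; python3 - <<'E'
from h import *
from bench import arm
g,_,s=gp(arm);print(g,np.round(s['joint_pos'],2),s['force'])
print(relplate(arm,slot(5,84),R2(3.4,40),[9.1,0,15.7]))
f=arm.grab_frame('scene');cv2.imwrite('pics/q_s.png',cv2.resize(f[90:230,100:280,::-1],None,fx=4,fy=4))
f=arm.grab_frame('wrist');cv2.imwrite('pics/q_w.png',f[:,:,::-1])
E
```

```text
time: 24.62
position: [583.8, -237.3, 282.0]
tool_rot: [0.34, -0.026, 0.94, 0.011]
force: [-1.5, -0.3, -1.7]
opening: 53.7
[ 682.71073013 -231.47532135  162.78989261] [-0.46  0.33 -0.55  0.06  0.32 -0.41] [-1.48126353 -0.28926665 -1.71627596]
([-0.0, -0.3, -0.2], [29.0, 0.2, 11.9])
```

View pics/q_s.png

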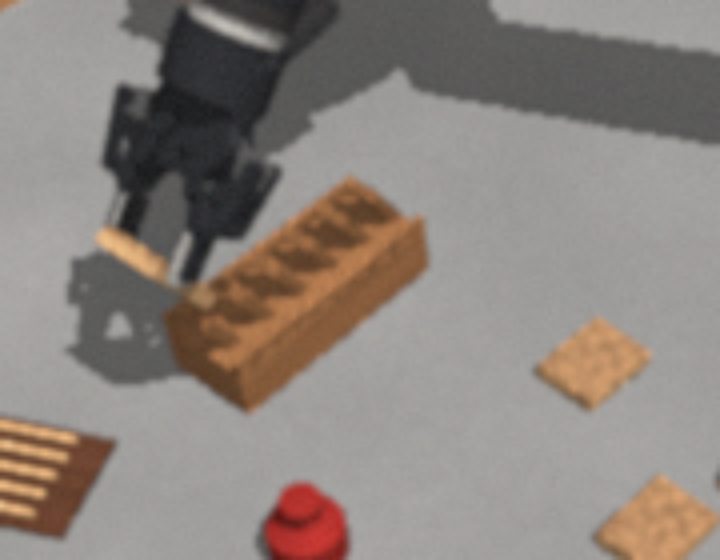

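View pics/q_w.png

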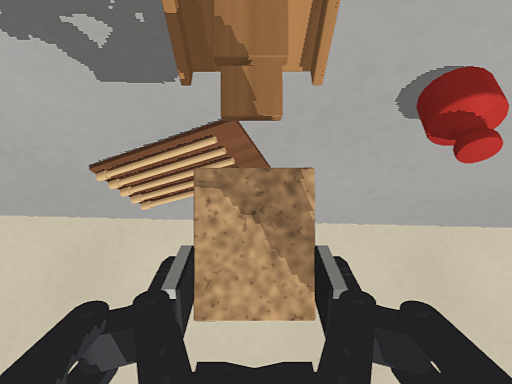

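```bash
python3 -m handwheel '[0,0,0,4,0,1.6,-0.3, 0,0,0,9,0,3.6,-0.3, 0,0,0,15,0,6,-0.3, 0,0,0,21,0,8.6,-0.3, 0,0,0,26,0.2,10.6,-0.3, 0,0,0,29,0.2,11.9,-0.3, 0,0,0,29,0.2,11.9,-0.3, 0,0,0,29,0.2,11.9,-0.3]' 80; python3 - <<'E'
from h import *
from bench import arm
import pickle
g,R,s=gp(arm);print(g,s['force'])
print(relplate(arm,slot(5,37),R2(3.4,40),[9.1,0,15.7]))
i=arm.camera_info('wrist')
f=arm.grab_frame('wrist');cv2.imwrite('pics/r_w.png',cv2.resize(f[40:240,140:370,::-1],None,fx=3,fy=3))
f=arm.grab_frame('scene');cv2.imwrite('pics/r_s.png',cv2.resize(f[120:210,110:220,::-1],None,fx=6,fy=6))
Rm=Ro.from_matrix(R)
# predicted pixel of plate corners
c=g+Rm.apply([9.1,0,15.7]); u=R2(3.4,40).apply([0,0,0])
a=np.radians(3.4);ex=np.array([np.cos(a),np.sin(a),0]);ey=np.array([-np.sin(a),np.cos(a),0])
u=ex*.5+np.array([0,0,.866]);n=-ex*.866+np.array([0,0,.5])
for su in(-35,35):
    print([np.round(proj(i,c+u*su+ey*sy+n*7),1).tolist() for sy in(-28,28)])
print('plate c',c,'slot',slot(5,84))
E
```

```text
time: 25.38
position: [572.4, -237.4, 257.3]
tool_rot: [0.341, -0.028, 0.939, 0.01]
force: [-0.2, 0.8, -0.7]
opening: 53.9
[ 671.71496916 -231.50843708  138.42589433] [-0.16439632  0.84402586 -0.67811857]
([0.0, -0.1, 0.0], [48.5, -0.3, 16.3])
[[189.5, 166.7], [314.3, 166.7]]
[[188.6, 324.4], [315.1, 324.4]]
plate c [ 674.8096634  -231.32531562  120.546036  ] slot [ 671.6989135  -231.79856029  117.74613392]
```

View pics/r_w.png

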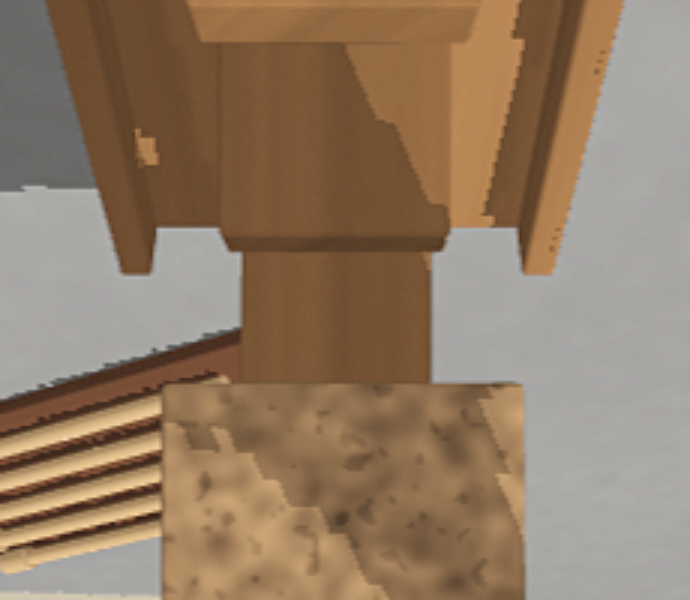

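View pics/r_s.png

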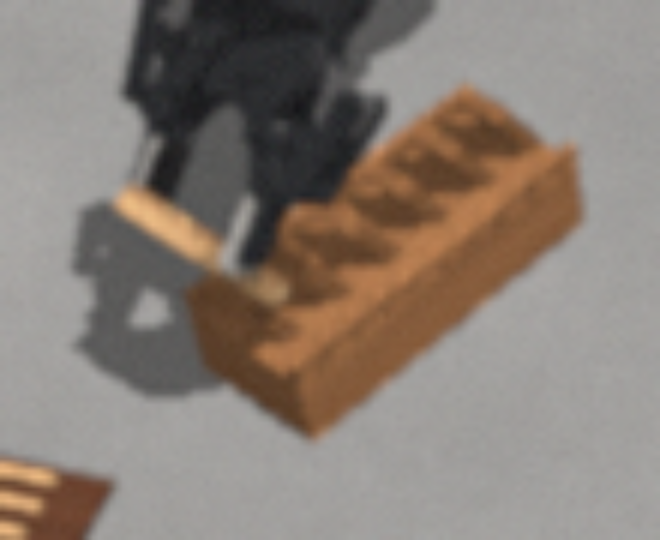

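The plate is square to fin 6, but its image is about 3% smaller than predicted, so it may sit a few mm deeper in the jaws than assumed. I'll check the widths to sub-pixel before inserting.

```bash
python3 - <<'E'
from h import *
from bench import arm
f=np.mean([arm.grab_frame('wrist').astype(float) for _ in range(3)],0)
i=arm.camera_info('wrist')
def edges(prof,off,th=12):
    d=np.abs(np.diff(prof,axis=0)).sum(1); 
    return [(off+k+.5+0.0,round(d[k])) for k in range(1,len(d)-1) if d[k]>th and d[k]>=d[k-1] and d[k]>=d[k+1]]
for v in(150,158,163): print('row',v,edges(f[v-2:v+3,200:310].mean(0),200,25))
for v in(175,190,205): print('plate row',v,edges(f[v-2:v+3,180:205].mean(0),180,25),edges(f[v-2:v+3,300:330].mean(0),300,25))
for u in(225,285): print('col',u,edges(f[155:180,u-2:u+3].mean(1),155,25),edges(f[310:330,u-2:u+3].mean(1),310,25))
print(cam(i)[0])
E
```

```text
row 150 [(205.5, 45), (208.5, 38), (213.5, 53), (220.5, 51), (283.5, 148)]
row 158 [(283.5, 144)]
row 163 [(213.5, 48), (215.5, 45), (283.5, 160)]
plate row 175 [(193.5, 123)] [(301.5, 45), (314.5, 52)]
plate row 190 [(183.5, 26), (187.5, 35), (190.5, 29), (193.5, 82)] [(303.5, 46), (305.5, 34), (314.5, 60)]
plate row 205 [(193.5, 70)] [(310.5, 54), (314.5, 56)]
col 225 [(165.5, 46), (167.5, 100)] [(320.5, 172)]
col 285 [(164.5, 32), (167.5, 137)] [(320.5, 129)]
330.42506289049203
```

```bash
python3 - <<'E'
from h import *
from bench import arm
i=arm.camera_info('wrist')
a=np.radians(3.4);ey=np.array([-np.sin(a),np.cos(a),0]);ex=np.array([np.cos(a),np.sin(a),0])
R,t=np.array(i['R']),np.array(i['t'])
for al in (5,15,25,35,43):
    c=slot(5,al)+10*(ex*.866+np.array([0,0,-.5]))  # fin6 -x face
    p=[proj(i,c+ey*s) for s in(-16,16)]
    print(al,np.round(p,1).tolist(),'w',round(p[1][0]-p[0][0],2),'depth',round((R@c+t)[2],1))
E
```

```text
5 [[220.3, 72.1], [284.3, 72.2]] w 63.93 depth 165.4
15 [[220.3, 91.9], [284.3, 92.0]] w 64.04 depth 165.1
25 [[220.2, 111.8], [284.3, 111.8]] w 64.15 depth 164.8
35 [[220.1, 131.7], [284.4, 131.8]] w 64.26 depth 164.5
43 [[220.1, 147.7], [284.4, 147.8]] w 64.36 depth 164.3
```

Fin and plate depths compared in the same view give only ~1 mm between the plate's back and fin 6, where 3 mm is wanted. I'll shift ~2.3 mm back in total and insert in steps.

```bash
python3 - <<'E'
from h import *
from bench import arm
for al in (84,60,37): print(al,relplate(arm,slot(5,al,perp=-1.2),R2(3.4,40),[9.1,0,15.7]))
E
```

```text
84 ([-0.0, 0.0, 0.0], [6.2, -0.0, -0.3])
60 ([-0.0, 0.0, 0.0], [28.7, -0.0, 7.9])
37 ([-0.0, 0.0, 0.0], [50.3, -0.0, 15.8])
```

```bash
python3 -m handwheel '[0,0,0,2,0,-1,-0.3, 0,0,0,5,0,-0.6,-0.3, 0,0,0,8,0,0.3,-0.3, 0,0,0,12,0,1.8,-0.3, 0,0,0,16,0,3.3,-0.3, 0,0,0,20,0,4.7,-0.3, 0,0,0,24,0,6.2,-0.3, 0,0,0,28.7,0,7.9,-0.3, 0,0,0,28.7,0,7.9,-0.3]' 80; python3 - <<'E'
from h import *
from bench import arm
g,R,s=gp(arm);print(g,s['force'],s['wrist_torque'])
for al in (60,37): print(al,relplate(arm,slot(5,al,perp=-1.2),R2(3.4,40),[9.1,0,15.7]))
f=arm.grab_frame('wrist');cv2.imwrite('pics/s_w.png',cv2.resize(f[40:240,140:370,::-1],None,fx=3,fy=3))
E
```

```text
time: 26.38
position: [554.6, -238.2, 231.6]
tool_rot: [0.34, -0.028, 0.94, 0.011]
force: [-0.2, 0.6, -0.6]
opening: 53.7
[ 653.61509818 -232.22239051  112.56112294] [-0.15984162  0.63552391 -0.62902443] [-0.07210325  0.74349988  0.00346053]
60 ([0.0, -0.2, -0.0], [-2.3, -0.6, -0.6])
37 ([0.0, -0.2, -0.0], [19.3, -0.6, 7.3])
```

View pics/s_w.png

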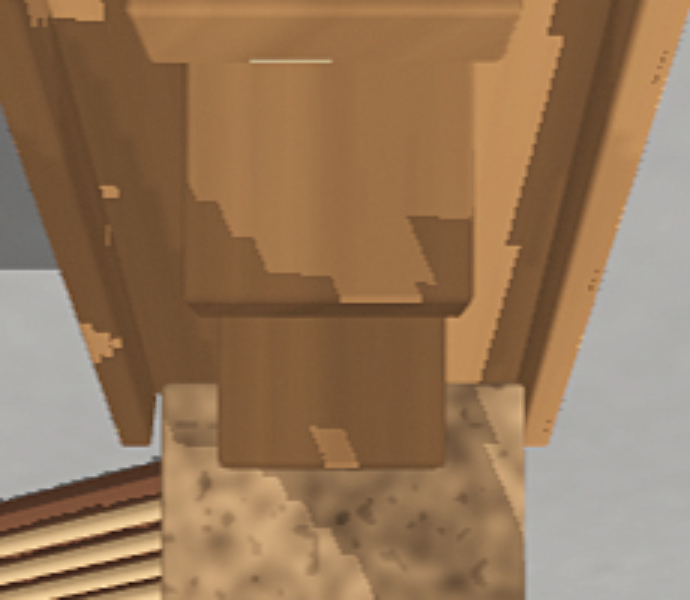

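The plate is now between fin 5 (in front, (219–445, to 467)) and fin 6, with no contact force. Continuing to near the slot floor.

```bash
python3 -m handwheel '[0,0,0,3,-1,1,-0.3, 0,0,0,7,-1,2.6,-0.3, 0,0,0,11,-1,4.1,-0.3, 0,0,0,15,-1,5.6,-0.3, 0,0,0,17.5,-1,6.5,-0.3, 0,0,0,18.5,-1,7,-0.3, 0,0,0,18.5,-1,7,-0.3]' 80; python3 - <<'E'
from h import *
from bench import arm
g,R,s=gp(arm);print(g,s['force'],s['wrist_torque'])
for al in (37,): print(al,relplate(arm,slot(5,al,perp=-1.2),R2(3.4,40),[9.1,0,15.7]))
f=arm.grab_frame('wrist');cv2.imwrite('pics/t_w.png',cv2.resize(f[40:240,140:370,::-1],None,fx=3,fy=3))
E
```

```text
time: 27.02
position: [546.0, -240.0, 215.9]
tool_rot: [0.342, -0.028, 0.939, 0.01]
force: [-1.3, 0.6, 0.5]
opening: 53.9
[ 645.46835566 -234.08071707   97.19386162] [-1.2569439   0.55867856  0.53660349] [0.10069756 0.70533327 0.07116705]
37 ([0.0, -0.0, 0.0], [2.6, 0.7, 0.8])
```

View pics/t_w.png

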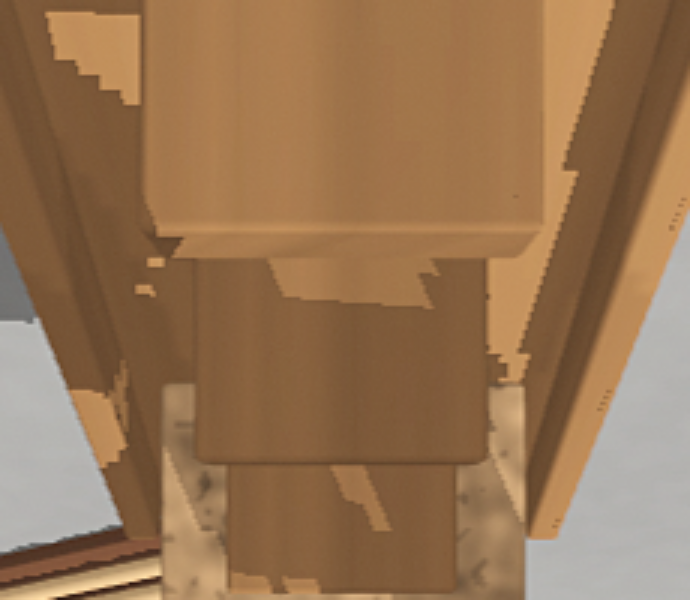

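Fin 5 is centred on the plate (342 vs 343). I'll lower 2 mm more and release.

```bash
python3 -m handwheel '[0,0,0,1,0,0.4,-0.3, 0,0,0,2.5,0,1,-0.3, 0,0,0,2.5,0,1,-0.3, 0,0,0,2.5,0,1,0.3, 0,0,0,2.5,0,1,0.5, 0,0,0,2.5,0,1,0.7, 0,0,0,2.5,0,1,1, 0,0,0,2.5,0,1,1, 0,0,0,2.5,0,1,1, 0,0,0,2.5,0,1,1]' 80; python3 - <<'E'
from h import *
from bench import arm
g,R,s=gp(arm);print(g,s['force'],s['opening'])
f=arm.grab_frame('wrist');cv2.imwrite('pics/u_w.png',f[:,:,::-1])
E
```

```text
time: 27.9
position: [544.6, -240.2, 213.2]
tool_rot: [0.341, -0.028, 0.939, 0.01]
force: [-0.3, 0.1, -0.0]
opening: 85.1
[ 643.93450121 -234.30048087   94.37236582] [-0.27296833  0.14357606 -0.04521737] 85.12862416071268
```

View pics/u_w.png

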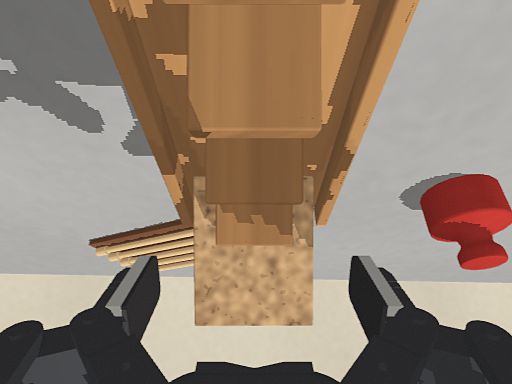

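Plate D stands in slot 5 (centre of picture, between fins). Retreating, then on to plate E at (460,−35).

```bash
python3 -m handwheel '[0,0,0,0,0,-8,1, 0,0,0,0,0,-24,1, 0,0,0,0,0,-48,1, 0,0,0,-4,0,-72,1, 0,0,0,-20,0,-92,1, 0,0,0,-34,0,-108,1, 0,0,0,-39,0,-112,1, 0,0,0,-39,0,-112,1]' 80; python3 - <<'E'
from h import *
from bench import arm
g,R,s=gp(arm);print(g,s['force'])
print(rel(arm,(473.3,-35,100),R2(0,-20)))
E
```

```text
time: 28.62
position: [503.7, -243.2, 327.6]
tool_rot: [0.344, -0.029, 0.938, 0.008]
force: [0.6, -0.6, 0.4]
opening: 85.3
[ 603.71188177 -237.77855506  209.30687895] [ 0.64582462 -0.59414606  0.35261367]
([0.4, 60.3, 3.5], [25.7, 206.9, 84.5])
```

```bash
python3 -m handwheel '[0,5,0.3,2,16,0,1, 0,11,0.6,4,40,0,1, 0,17,1,7,66,5,1, 0,24,1.4,10,92,14,1, 0,31,1.8,13,118,25,1, 0.2,38,2.2,16,142,38,1, 0.3,45,2.6,19,165,52,1, 0.4,52,3,22,185,66,1, 0.4,58,3.4,24,200,78,1, 0.4,60.3,3.5,25.7,207,84.5,1, 0.4,60.3,3.5,25.7,207,84.5,1, 0.4,60.3,3.5,25.7,207,84.5,1]' 80; python3 - <<'E'
from h import *
from bench import arm
g,R,s=gp(arm);print(g,np.round(s['joint_pos'],2))
i=arm.camera_info('wrist');f=arm.grab_frame('wrist');cv2.imwrite('pics/v_w.png',f[:,:,::-1])
for p in plates(i,f): print(p)
E
```

```text
time: 29.62
position: [524.7, -33.6, 240.9]
tool_rot: [-0.178, -0.001, 0.984, 0.001]
force: [-0.8, -0.0, 0.0]
opening: 85.3
[470.38631733 -33.294558    95.74964106] [-0.06  0.54 -0.19  1.2  -0.02 -0.06]
([459.1, -32.7], 68.7, 54.9, 0.1, (253, 235))
([442.7, 125.3], 70.1, 54.5, 17.9, (471, 212))
```

View pics/v_w.png

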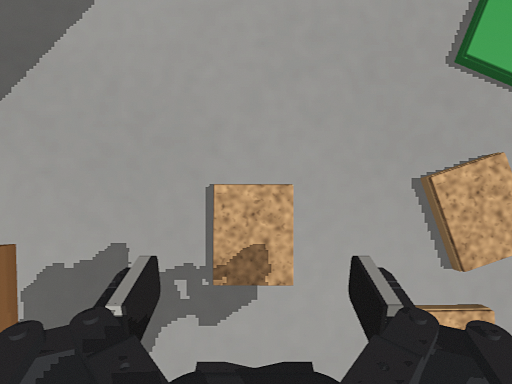

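```bash
python3 - <<'E'
from h import *
from bench import arm
print(rel(arm,(472.3,-32.9,17.5),R2(0,-20)))
E
```

```text
([0.1, -0.4, 0.1], [-28.2, 1.0, 73.6])
```

```bash
python3 -m handwheel '[0,0,0,-4,0.8,11,1, 0,-0.4,0,-9,0.8,24,1, 0,-0.4,0,-14,0.8,38,1, 0,-0.4,0,-19,0.8,51,1, 0,-0.4,0,-23,0.8,62,0.9, 0,-0.4,0,-26,0.8,69,0.7, 0,-0.4,0,-28,0.8,73,0.5, 0,-0.4,0,-28,0.8,73,0.4, 0,-0.4,0,-28,0.8,73,0.4, 0,-0.4,0,-28,0.8,73,0, 0,-0.4,0,-28,0.8,73,-0.3, 0,-0.4,0,-28,0.8,73,-0.3]' 80; python3 -m handwheel '[0,0,0,0,0,0,-0.3, 0,0,0,0,0,0,-0.3, 0,0,0,0,0,0,-0.3]' 80; python3 - <<'E'
from h import *
from bench import arm
g,R,s=gp(arm);print(g,s['force'],plate_in_tool((459.2,-32.8,7),0,g,Ro.from_matrix(R)))
f=arm.grab_frame('wrist');cv2.imwrite('pics/w_w.png',f[:,:,::-1])
E
```

```text
time: 30.67
position: [526.4, -33.1, 166.3]
tool_rot: [-0.172, -0.001, 0.985, 0.001]
force: [0.8, -0.9, 5.3]
opening: 53.2
time: 30.92
position: [526.4, -33.1, 166.3]
tool_rot: [-0.172, -0.001, 0.985, 0.001]
force: [0.4, -0.5, 5.0]
opening: 53.6
[473.83834426 -32.75911823  20.51566902] [ 0.41560794 -0.48024405  4.99780196] [ 9.18253065 -0.05970127 17.68144988]
```

View pics/w_w.png

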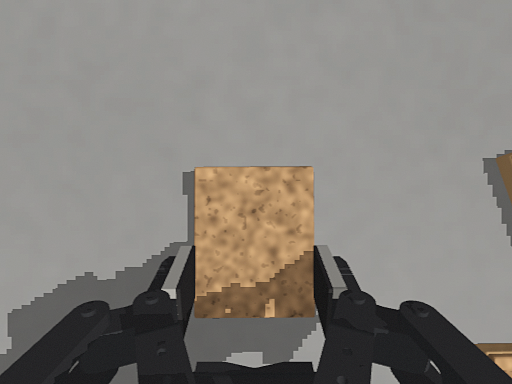

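Gripped; plate E sits at (195–313, 167–318). Lifting.

```bash
python3 -m handwheel '[0,0,0,2,0,-6,-0.3, 0,0,0,6,0,-16,-0.3, 0,0,0,13,0,-36,-0.3, 0,0,0,21,0,-58,-0.3, 0,0,0,30,0,-82,-0.3, 0,0,0,38,0,-104,-0.3, 0,0,0,43,0,-118,-0.3, 0,0,0,44.5,0,-122,-0.3]' 80; python3 - <<'E'
from h import *
from bench import arm
g,R,s=gp(arm);print(g,s['force'],s['opening'])
print(relplate(arm,slot(4,122,perp=-1.2),R2(3.4,40),[9.2,0,17.7]))
E
```

```text
time: 31.63
position: [526.4, -33.3, 298.3]
tool_rot: [-0.171, -0.001, 0.985, 0.001]
force: [0.3, -0.3, -1.1]
opening: 53.3
[474.2689705  -32.9497426  152.34216753] [ 0.27404967 -0.29514242 -1.05112884] 53.33800212232416
([-0.5, -59.6, -3.5], [-26.1, -205.7, 0.1])
```

```bash
python3 -m handwheel '[0,-4,-0.2,-2,-10,-6,-0.3, 0,-10,-0.5,-5,-28,-12,-0.3, 0,-16,-0.9,-8,-50,-16,-0.3, -0.2,-22,-1.3,-11,-74,-16,-0.3, -0.2,-28,-1.6,-14,-98,-14,-0.3, -0.3,-34,-2,-17,-122,-10,-0.3, -0.3,-40,-2.4,-20,-146,-6,-0.3, -0.4,-46,-2.7,-22,-168,-2,-0.3, -0.4,-52,-3,-24,-186,0,-0.3, -0.5,-57,-3.3,-25,-200,0,-0.3, -0.5,-59.6,-3.5,-26,-205.7,0,-0.3, -0.5,-59.6,-3.5,-26,-205.7,0,-0.3]' 80; python3 - <<'E'
from h import *
from bench import arm
g,R,s=gp(arm);print(g,s['force'],s['opening'])
for al in(84,62,38): print(al,relplate(arm,slot(4,al,perp=-1.2),R2(3.4,40),[9.2,0,17.7]))
f=arm.grab_frame('wrist');cv2.imwrite('pics/x_w.png',f[:,:,::-1])
E
```

```text
time: 32.63
position: [548.6, -239.9, 283.8]
tool_rot: [0.338, -0.026, 0.941, 0.011]
force: [0.1, 0.6, -0.3]
opening: 53.6
[ 647.20027504 -234.07101356  164.36746808] [ 0.13223981  0.57399504 -0.3402395 ] 53.64192747726709
84 ([-0.0, -0.4, -0.2], [30.4, 0.7, 11.0])
62 ([-0.0, -0.4, -0.2], [51.0, 0.7, 18.7])
38 ([-0.0, -0.4, -0.2], [73.5, 0.6, 27.0])
```

View pics/x_w.png

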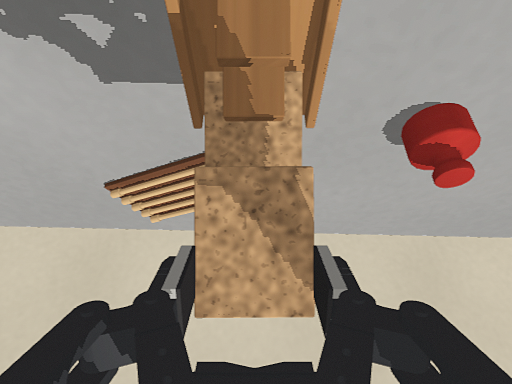

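Aligned behind plate D. Inserting to mid-depth.

```bash
python3 -m handwheel '[0,-0.4,0,5,0.5,1.6,-0.3, 0,-0.4,0,11,0.5,3.8,-0.3, 0,-0.4,0,18,0.5,6.3,-0.3, 0,-0.4,0,25,0.5,9,-0.3, 0,-0.4,0,29,0.5,10.5,-0.3, 0,-0.4,0,33,0.5,12,-0.3, 0,-0.4,0,37,0.5,13.5,-0.3, 0,-0.4,0,41,0.5,15,-0.3, 0,-0.4,0,45,0.5,16.5,-0.3, 0,-0.4,0,49,0.5,18,-0.3, 0,-0.4,0,49,0.5,18,-0.3]' 80; python3 - <<'E'
from h import *
from bench import arm
g,R,s=gp(arm);print(g,s['force'],s['wrist_torque'])
for al in(62,38): print(al,relplate(arm,slot(4,al,perp=-1.2),R2(3.4,40),[9.2,0,17.7]))
f=arm.grab_frame('wrist');cv2.imwrite('pics/y_w.png',cv2.resize(f[40:240,140:370,::-1],None,fx=3,fy=3))
E
```

```text
time: 33.6
position: [523.2, -239.8, 239.0]
tool_rot: [0.341, -0.028, 0.939, 0.011]
force: [-0.7, -1.0, -0.6]
opening: 53.7
[ 622.59118031 -233.57695058  120.21006889] [-0.73233509 -0.99822603 -0.6379809 ] [-0.05956141  0.71490205 -0.00905648]
62 ([0.1, -0.0, -0.1], [3.0, -0.9, 0.3])
38 ([0.1, -0.0, -0.1], [25.5, -0.9, 8.5])
```

View pics/y_w.png

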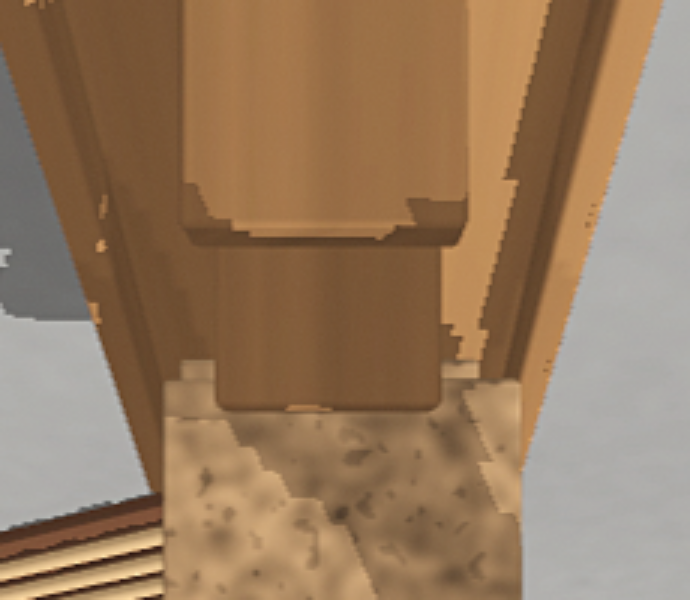

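Inserted behind fin 4 with no force. Fin 4's centre is ~1.7 mm to the left, so I'll correct, lower to just above the floor, and release.

```bash
python3 -m handwheel '[0,0,0,4,-1.6,1.3,-0.3, 0,0,0,8,-1.6,2.7,-0.3, 0,0,0,12,-1.6,4.1,-0.3, 0,0,0,16,-1.6,5.5,-0.3, 0,0,0,20,-1.6,6.9,-0.3, 0,0,0,23,-1.6,7.8,-0.3, 0,0,0,25,-1.6,8.4,-0.3, 0,0,0,25,-1.6,8.4,-0.3, 0,0,0,25,-1.6,8.4,-0.3]' 80; python3 - <<'E'
from h import *
from bench import arm
g,R,s=gp(arm);print(g,s['force'],s['wrist_torque'])
for al in(38,36): print(al,relplate(arm,slot(4,al,perp=-1.2),R2(3.4,40),[9.2,0,17.7]))
E
```

```text
time: 34.4
position: [510.5, -242.4, 217.6]
tool_rot: [0.342, -0.028, 0.939, 0.011]
force: [0.3, 0.6, 0.4]
opening: 53.6
[ 610.08259914 -236.25494947   99.01561548] [0.27553407 0.55847763 0.36801182] [0.01725878 0.6122372  0.00471903]
38 ([0.1, 0.1, -0.0], [1.9, 1.0, 0.4])
36 ([0.1, 0.1, -0.0], [3.8, 1.0, 1.0])
```

```bash
python3 -m handwheel '[0,0,0,2,0,0.7,-0.3, 0,0,0,3.4,0,1,-0.3, 0,0,0,3.4,0,1,-0.3, 0,0,0,3.4,0,1,0.3, 0,0,0,3.4,0,1,0.5, 0,0,0,3.4,0,1,0.7, 0,0,0,3.4,0,1,1, 0,0,0,3.4,0,1,1, 0,0,0,3.4,0,1,1, 0,0,0,3.4,0,1,1]' 80; python3 -m handwheel '[0,0,0,0,0,-8,1, 0,0,0,0,0,-24,1, 0,0,0,0,0,-48,1, 0,0,0,-4,0,-72,1, 0,0,0,-20,0,-92,1, 0,0,0,-34,0,-108,1, 0,0,0,-39,0,-112,1, 0,0,0,-39,0,-112,1]' 80; python3 - <<'E'
from h import *
from bench import arm
g,R,s=gp(arm);print(g,s['force'])
f=arm.grab_frame('wrist');cv2.imwrite('pics/z_w.png',f[:,:,::-1])
t=arm.grab_frame('top');[print(p) for p in plates(arm.camera_info('top'),t)]
c=ah((544,105),0.7,13);print(rel(arm,(*c,100),R2(0.7,-20)))
E
```

```text
time: 35.23
position: [508.3, -242.4, 214.4]
tool_rot: [0.342, -0.028, 0.939, 0.011]
force: [-0.2, 0.5, -0.9]
opening: 85.0
time: 35.9
position: [467.2, -245.8, 328.5]
tool_rot: [0.345, -0.028, 0.938, 0.009]
force: [1.2, 0.5, -0.4]
opening: 85.7
[ 567.36648433 -240.13909054  210.32745926] [ 1.18590092  0.54283296 -0.44284342]
([441.2, 124.5], 68.3, 54.7, 19.4, (224, 232))
([542.2, 102.5], 67.2, 50.9, 0.8, (233, 194))
([659.3, 163.1], 69.1, 54.8, 5.0, (211, 151))
([0.6, 60.0, 2.8], [-74.9, 341.4, 167.0])
```

View pics/z_w.png

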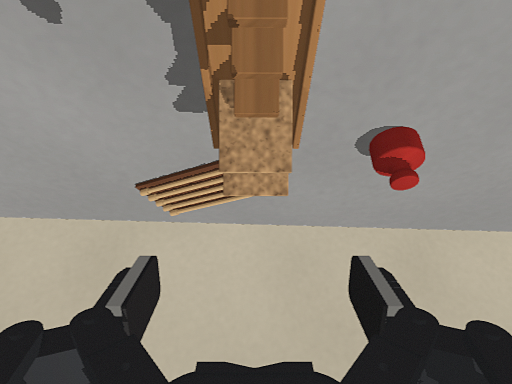

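Slots 5 and 4 are filled. On to plate B at (543.5, 103.3).

```bash
python3 -m handwheel '[0,5,0.2,-6,24,6,1, 0,11,0.5,-14,60,20,1, 0,17,0.8,-22,98,36,1, 0,23,1.1,-30,136,54,1, 0.2,29,1.4,-38,172,72,1, 0.3,35,1.7,-46,208,90,1, 0.3,41,2,-54,244,108,1, 0.4,47,2.2,-61,278,126,1, 0.5,53,2.4,-67,306,144,1, 0.6,58,2.7,-72,328,158,1, 0.6,60,2.8,-75,340,167,1, 0.6,60,2.8,-75,340,167,1]' 80; python3 - <<'E'
from h import *
from bench import arm
g,R,s=gp(arm);print(g,np.round(s['joint_pos'],2))
i=arm.camera_info('wrist');f=arm.grab_frame('wrist');cv2.imwrite('pics/aa_w.png',f[:,:,::-1])
for p in plates(i,f): print(p)
E
```

```text
time: 37.0
position: [611.4, 107.3, 240.7]
tool_rot: [-0.177, -0.008, 0.984, -0.002]
force: [0.6, 0.1, -1.1]
opening: 85.2
[557.37568195 106.34120867  95.43284802] [0.16 0.69 0.09 1.33 0.05 0.14]
([545.0, 104.4], 68.6, 54.8, 0.9, (250, 233))
([444.7, 125.8], 71.0, 56.3, 18.9, (285, 88))
```

View pics/aa_w.png

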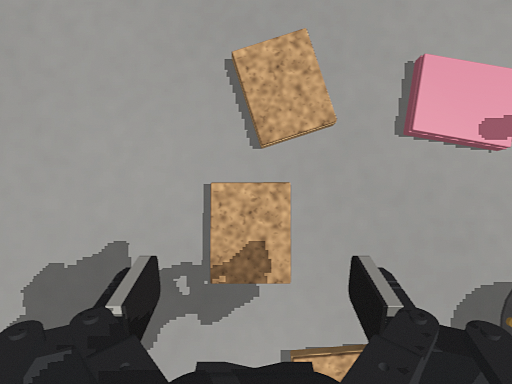

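```bash
python3 - <<'E'
from h import *
from bench import arm
print(rel(arm,(557.7,104.5,17),R2(0.9,-20)))
E
```

```text
([-0.1, -0.3, -0.1], [-27.6, -0.2, 74.5])
```

```bash
python3 -m handwheel '[0,0,0,-4,-0.2,11,1, 0,-0.3,0,-9,-0.2,24,1, 0,-0.3,0,-14,-0.2,38,1, 0,-0.3,0,-19,-0.2,51,1, 0,-0.3,0,-23,-0.2,62,0.9, 0,-0.3,0,-26,-0.2,69,0.7, 0,-0.3,0,-27.6,-0.2,74,0.5, 0,-0.3,0,-27.6,-0.2,74.5,0.4, 0,-0.3,0,-27.6,-0.2,74.5,0.4, 0,-0.3,0,-27.6,-0.2,74.5,0, 0,-0.3,0,-27.6,-0.2,74.5,-0.3, 0,-0.3,0,-27.6,-0.2,74.5,-0.3]' 80; python3 -m handwheel '[0,0,0,0,0,0,-0.3, 0,0,0,0,0,0,-0.3, 0,0,0,0,0,0,-0.3]' 80; python3 - <<'E'
from h import *
from bench import arm
g,R,s=gp(arm);print(g,s['force'],plate_in_tool((544.7,104.5,7),0,g,Ro.from_matrix(R)))
f=arm.grab_frame('wrist');cv2.imwrite('pics/ab_w.png',f[:,:,::-1])
E
```

```text
time: 38.05
position: [611.8, 104.0, 168.2]
tool_rot: [-0.169, -0.006, 0.986, -0.001]
force: [-0.0, -0.8, 5.0]
opening: 53.2
time: 38.3
position: [611.8, 104.0, 168.2]
tool_rot: [-0.17, -0.006, 0.985, -0.001]
force: [0.4, -1.0, 6.2]
opening: 53.2
[559.95115375 103.34342303  22.06548617] [ 0.37296379 -0.95099324  6.19700233] [ 9.32450602  1.34864296 19.29090418]
```

View pics/ab_w.png

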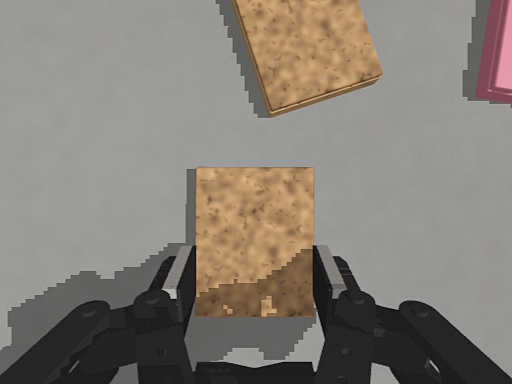

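The jaws settled 4 mm higher than wanted (22 mm), so the grip is shallow. I'll reopen, go down 4 mm, and regrip.

```bash
python3 -m handwheel '[0,0,0,0,0,0,0.4, 0,0,0,0,0,0,0.5, 0,0,0,-0.8,0,2,0.5, 0,0,0,-1.4,0,4.2,0.5, 0,0,0,-1.4,0,4.2,0.5, 0,0,0,-1.4,0,4.2,0.3, 0,0,0,-1.4,0,4.2,0, 0,0,0,-1.4,0,4.2,-0.3, 0,0,0,-1.4,0,4.2,-0.3, 0,0,0,-1.4,0,4.2,-0.3, 0,0,0,-1.4,0,4.2,-0.3]' 80; python3 - <<'E'
from h import *
from bench import arm
g,R,s=gp(arm);print(g,s['force'],s['opening'],plate_in_tool((544.7,104.5,7),0,g,Ro.from_matrix(R)))
f=arm.grab_frame('wrist');cv2.imwrite('pics/ac_w.png',f[:,:,::-1])
E
```

```text
time: 39.27
position: [611.2, 104.0, 162.7]
tool_rot: [-0.17, -0.006, 0.985, -0.001]
force: [0.4, -0.2, 2.1]
opening: 54.2
[559.1470684  103.3093625   16.66125119] [ 0.36333615 -0.23044611  2.1400712 ] 54.19610902065466 [10.34913362  1.36886481 13.94621168]
```

View pics/ac_w.png

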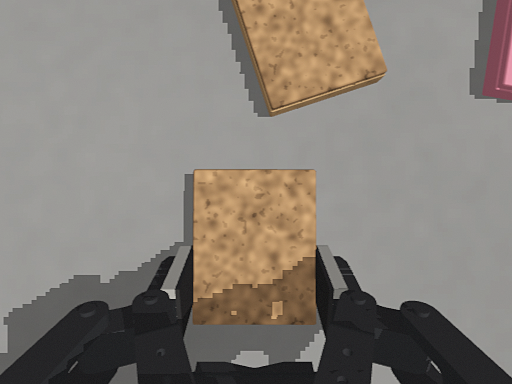

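Good grip now (123 px wide, height 16.7). Lift and carry to slot 3.

```bash
python3 -m handwheel '[0,0,0,2,0,-6,-0.3, 0,0,0,6,0,-16,-0.3, 0,0,0,13,0,-36,-0.3, 0,0,0,21,0,-58,-0.3, 0,0,0,30,0,-82,-0.3, 0,0,0,38,0,-104,-0.3, 0,0,0,43,0,-118,-0.3, 0,0,0,44.5,0,-122,-0.3]' 80; python3 - <<'E'
from h import *
from bench import arm
g,R,s=gp(arm);print(g,s['force'],s['opening'])
print(relplate(arm,slot(3,122,perp=-1.2,yoff=-1),R2(3.4,40),[9.4,0,14.0]))
E
```

```text
time: 39.98
position: [610.8, 104.1, 296.2]
tool_rot: [-0.168, -0.006, 0.986, -0.001]
force: [0.4, -0.6, -1.6]
opening: 53.8
[559.42808727 103.53355754 149.94392135] [ 0.40738766 -0.64342116 -1.55131238] 53.824477607128486
([-0.5, -59.3, -2.8], [87.1, -344.9, 41.1])
```

```bash
python3 -m handwheel '[0,-4,-0.2,4,-20,-4,-0.3, 0,-9,-0.4,11,-52,-6,-0.3, 0,-15,-0.7,20,-88,-6,-0.3, -0.2,-21,-1,30,-124,-4,-0.3, -0.2,-27,-1.3,40,-160,0,-0.3, -0.3,-33,-1.6,50,-196,6,-0.3, -0.3,-39,-1.9,60,-232,14,-0.3, -0.4,-45,-2.2,69,-268,22,-0.3, -0.4,-51,-2.4,77,-302,30,-0.3, -0.5,-56,-2.6,83,-328,37,-0.3, -0.5,-59.3,-2.8,87,-343,41,-0.3, -0.5,-59.3,-2.8,87,-345,41,-0.3]' 80; python3 -m handwheel '[0,0,0,0,0,0,-0.3, 0,0,0,0,0,0,-0.3]' 80; python3 - <<'E'
from h import *
from bench import arm
g,R,s=gp(arm);print(g,s['force'],s['opening'])
for al in(62,): print(al,relplate(arm,slot(3,al,perp=-1.2,yoff=-1),R2(3.4,40),[9.4,0,14.0]))
f=arm.grab_frame('wrist');cv2.imwrite('pics/ad_w.png',f[:,:,::-1])
E
```

```text
time: 40.98
position: [515.5, -244.1, 281.1]
tool_rot: [0.338, -0.025, 0.941, 0.01]
force: [-0.5, 0.4, -0.4]
opening: 54.1
time: 41.15
position: [518.6, -241.7, 282.9]
tool_rot: [0.338, -0.028, 0.941, 0.01]
force: [0.5, -0.1, -0.3]
opening: 54.0
[ 617.16550325 -235.74844916  163.45207753] [ 0.5170941  -0.10394769 -0.30041902] 53.97171016676098
62 ([0.0, -0.4, -0.0], [53.8, -0.2, 18.8])
```

View pics/ad_w.png

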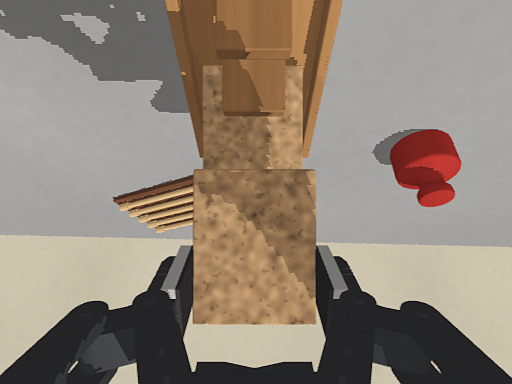

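```bash
python3 -m handwheel '[0,-0.4,0,5,-0.2,1.4,-0.3, 0,-0.4,0,11,-0.2,3.5,-0.3, 0,-0.4,0,18,-0.2,6,-0.3, 0,-0.4,0,25,-0.2,8.5,-0.3, 0,-0.4,0,30,-0.2,10.3,-0.3, 0,-0.4,0,34,-0.2,11.7,-0.3, 0,-0.4,0,38,-0.2,13.2,-0.3, 0,-0.4,0,42,-0.2,14.6,-0.3, 0,-0.4,0,46,-0.2,16,-0.3, 0,-0.4,0,50,-0.2,17.4,-0.3, 0,-0.4,0,52,-0.2,18.2,-0.3,0,-0.4,0,52,-0.2,18.2,-0.3]' 80; python3 - <<'E'
from h import *
from bench import arm
g,R,s=gp(arm);print(g,s['force'],s['wrist_torque'])
for al in(62,38,36): print(al,relplate(arm,slot(3,al,perp=-1.2,yoff=-1),R2(3.4,40),[9.4,0,14.0]))
f=arm.grab_frame('wrist');cv2.imwrite('pics/ae_w.png',cv2.resize(f[40:240,140:370,::-1],None,fx=3,fy=3))
E
```

```text
time: 42.2
position: [489.8, -243.9, 235.3]
tool_rot: [0.342, -0.028, 0.939, 0.01]
force: [-0.8, 0.8, -0.3]
opening: 53.6
[ 589.22511077 -237.99089739  116.51748575] [-0.81245333  0.77740421 -0.28175527] [-0.0231322   0.61011976  0.01719443]
62 ([0.0, -0.0, -0.0], [1.1, 0.3, 0.4])
38 ([0.0, -0.0, -0.0], [23.7, 0.3, 8.6])
36 ([0.0, -0.0, -0.0], [25.6, 0.3, 9.3])
```

View pics/ae_w.png

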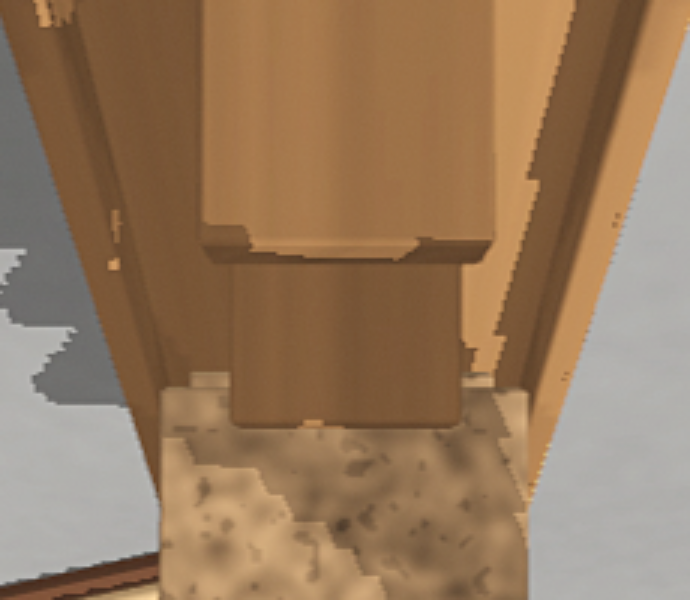

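Centred behind fin 3 (232–462 vs plate 160–528) with no force. Lower to the floor, release, retreat.

```bash
python3 -m handwheel '[0,0,0,4,0.2,1.4,-0.3, 0,0,0,8,0.2,2.9,-0.3, 0,0,0,12,0.2,4.4,-0.3, 0,0,0,16,0.2,5.8,-0.3, 0,0,0,20,0.2,7.3,-0.3, 0,0,0,23,0.2,8.4,-0.3, 0,0,0,25,0.2,9.1,-0.3, 0,0,0,25.5,0.2,9.3,-0.3, 0,0,0,25.5,0.2,9.3,-0.3]' 80; python3 - <<'E'
from h import *
from bench import arm
g,R,s=gp(arm);print(g,s['force'],s['wrist_torque'])
for al in(36,): print(al,relplate(arm,slot(3,al,perp=-1.2,yoff=-1),R2(3.4,40),[9.4,0,14.0]))
E
python3 -m handwheel '[0,0,0,0,0,0,-0.3, 0,0,0,0,0,0,0.3, 0,0,0,0,0,0,0.5, 0,0,0,0,0,0,0.7, 0,0,0,0,0,0,1, 0,0,0,0,0,0,1, 0,0,0,0,0,0,1, 0,0,0,0,0,0,1]' 80; python3 -m handwheel '[0,0,0,0,0,-8,1, 0,0,0,0,0,-24,1, 0,0,0,0,0,-48,1, 0,0,0,-4,0,-72,1, 0,0,0,-20,0,-92,1, 0,0,0,-34,0,-108,1, 0,0,0,-39,0,-112,1, 0,0,0,-39,0,-112,1]' 80; python3 - <<'E'
from h import *
from bench import arm
g,R,s=gp(arm);print(g,s['force'])
f=arm.grab_frame('wrist');cv2.imwrite('pics/af_w.png',f[:,:,::-1])
c=ah((443.5,125.5),18.8,13);print(c,rel(arm,(*c,100),R2(18.8,-20)))
E
```

```text
time: 43.0
position: [477.5, -244.6, 213.5]
tool_rot: [0.344, -0.029, 0.938, 0.01]
force: [-1.6, 1.7, 6.3]
opening: 53.7
[ 577.47111437 -238.52208253   95.19058096] [-1.57511942  1.71605518  6.26468433] [0.39909815 0.22771955 0.20535216]
36 ([0.0, 0.3, 0.1], [2.1, 0.3, 0.5])
time: 43.67
position: [476.7, -244.6, 212.2]
tool_rot: [0.342, -0.028, 0.939, 0.01]
force: [0.1, 0.3, -0.5]
opening: 85.3
time: 44.33
position: [435.4, -247.8, 326.1]
tool_rot: [0.345, -0.029, 0.938, 0.008]
force: [0.3, -0.8, 0.5]
opening: 85.2
[ 535.57727412 -242.391648    207.99905202] [ 0.32919607 -0.79144435  0.45909896]
[455.80644038 129.68945404] ([-3.0, 59.8, -15.9], [-22.2, 389.3, 120.3])
```

View pics/af_w.png

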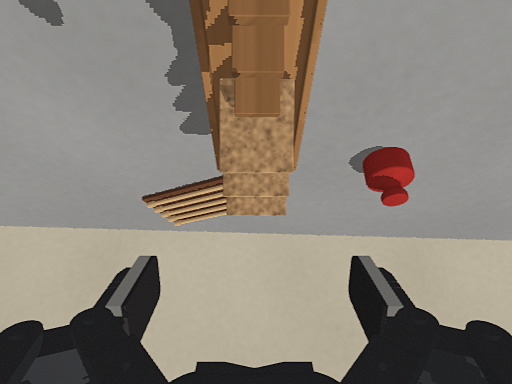

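Slots 5, 4 and 3 are filled. On to plate A (443.5,125.5), yaw 18.8°; I'll also check the clearance to the pink look-alike there.

```bash
python3 -m handwheel '[-0.2,5,-1.2,-2,24,2,1, -0.5,11,-2.8,-4,60,8,1, -0.8,17,-4.4,-6,98,18,1, -1.1,23,-6,-8,137,30,1, -1.4,29,-7.6,-10,176,43,1, -1.7,35,-9.2,-12,215,57,1, -2,41,-10.8,-14,254,71,1, -2.3,47,-12.4,-16,293,85,1, -2.6,53,-14,-18,330,99,1, -2.9,58,-15.4,-20,362,111,1, -3,59.8,-15.9,-22,383,118,1, -3,59.8,-15.9,-22,389,120,1]' 80;  python3 -m handwheel '[0,0,0,0,0,0,1, 0,0,0,0,0,0,1]' 80; python3 - <<'E'
from h import *
from bench import arm
g,R,s=gp(arm);print(g,np.round(s['joint_pos'],2))
i=arm.camera_info('wrist');f=arm.grab_frame('wrist');cv2.imwrite('pics/ag_w.png',f[:,:,::-1])
for p in plates(i,f): print(p)
T=arm.camera_info('top'); print([onz(T,p,14).round(0)[:2] for p in((163,236),(166,216),(191,219),(187,240))])
c=ah((443.5,125.5),18.8,13);print(rel(arm,(*c,17),R2(18.8,-20)))
E
```

```text
time: 45.38
position: [505.8, 150.2, 241.2]
tool_rot: [-0.175, -0.164, 0.97, -0.027]
force: [0.3, -0.1, -0.2]
opening: 85.0
time: 45.55
position: [504.5, 146.2, 244.1]
tool_rot: [-0.174, -0.162, 0.971, -0.028]
force: [-0.7, -0.2, -0.6]
opening: 85.5
[453.67199326 129.19480466  98.68799956] [ 0.29  0.53 -0.19  1.2  -0.01 -0.04]
([443.1, 126.1], 68.2, 54.8, 18.9, (254, 234))
[array([428., 282.]), array([480., 276.]), array([473., 210.]), array([418., 219.])]
([0.1, -0.2, 0.1], [-30.0, 0.4, 76.5])
```

View pics/ag_w.png

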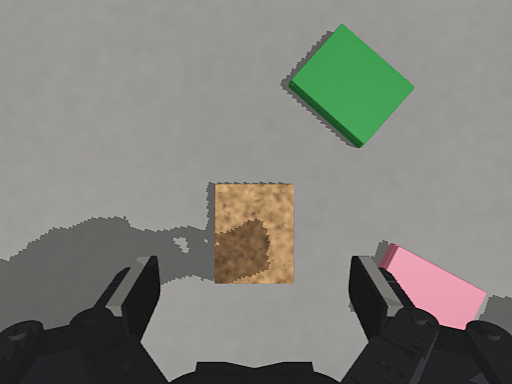

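Plate A is centred between the jaws at (254,234). Pink is ≥25 mm from the left finger. Descend with partly closed jaws.

```bash
python3 -m handwheel '[0,0,0,-4,0.2,10,1, 0,0,0,-9,0.2,24,0.9, 0,0,0,-15,0.2,38,0.8, 0,0,0,-20,0.2,51,0.8, 0,0,0,-25,0.2,63,0.8, 0,0,0,-28,0.2,71,0.8, 0,0,0,-30,0.2,76,0.7, 0,0,0,-30,0.2,76.5,0.5, 0,0,0,-30,0.2,76.5,0.5, 0,0,0,-30,0.2,76.5,0.5]' 80; python3 - <<'E'
from h import *
from bench import arm
g,R,s=gp(arm);print(g,s['force'])
c=ah((443.3,125.8),18.8,13);print(rel(arm,(*c,17),R2(18.8,-20)))
E
```

```text
time: 46.43
position: [507.2, 147.6, 163.9]
tool_rot: [-0.172, -0.161, 0.971, -0.027]
force: [-0.3, -0.4, 0.8]
opening: 64.1
[456.8315384  130.86559774  18.24300427] [-0.33539997 -0.44671495  0.76311485]
([0.1, -0.0, 0.1], [1.0, -0.1, 1.7])
```

```bash
python3 -m handwheel '[0,0,0,0.4,0,1.2,0.4, 0,0,0,0.4,0,1.2,0.2, 0,0,0,0.4,0,1.2,0, 0,0,0,0.4,0,1.2,-0.3, 0,0,0,0.4,0,1.2,-0.3, 0,0,0,0.4,0,1.2,-0.3, 0,0,0,0.4,0,1.2,-0.3]' 80; python3 - <<'E'
from h import *
from bench import arm
g,R,s=gp(arm);print(g,s['force'],s['opening'],plate_in_tool((443.3,125.9,7),0,g,Ro.from_matrix(R)))
f=arm.grab_frame('wrist');cv2.imwrite('pics/ah_w.png',f[:,:,::-1])
E
```

```text
time: 47.02
position: [506.7, 147.7, 163.4]
tool_rot: [-0.171, -0.162, 0.971, -0.027]
force: [0.8, -0.5, 5.1]
opening: 54.0
[456.46874248 130.91241224  17.72007796] [ 0.84944745 -0.48789509  5.10168808] 54.033634127135606 [ 9.56807772 -0.51220544 14.88790317]
```

View pics/ah_w.png

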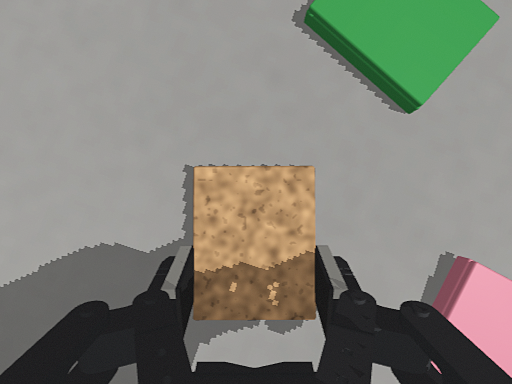

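```bash
python3 -m handwheel '[0,0,0,2,0,-6,-0.3, 0,0,0,6,0,-16,-0.3, 0,0,0,13,0,-36,-0.3, 0,0,0,21,0,-58,-0.3, 0,0,0,30,0,-82,-0.3, 0,0,0,38,0,-104,-0.3, 0,0,0,43,0,-118,-0.3, 0,0,0,44.5,0,-122,-0.3]' 80; python3 - <<'E'
from h import *
from bench import arm
g,R,s=gp(arm);print(g,s['force'],s['opening'])
print(relplate(arm,slot(2,122,perp=-1.2,yoff=-1),R2(3.4,40),[9.6,0,14.9]))
E
```

```text
time: 47.73
position: [507.1, 147.5, 295.6]
tool_rot: [-0.17, -0.162, 0.972, -0.027]
force: [0.4, 0.2, -0.9]
opening: 53.6
[457.31386807 130.84926987 149.76855547] [ 0.37373739  0.16584632 -0.8752517 ] 53.62014040233775
([3.0, -59.5, 15.9], [137.0, -363.0, 57.5])
```

```bash
python3 -m handwheel '[0.2,-4,1.2,7,-20,-4,-0.3, 0.5,-9,2.6,18,-54,-4,-0.3, 0.8,-15,4.2,32,-91,-2,-0.3, 1,-21,5.8,46,-128,2,-0.3, 1.3,-27,7.4,61,-165,8,-0.3, 1.6,-33,9,76,-202,16,-0.3, 1.9,-39,10.6,91,-239,25,-0.3, 2.2,-45,12,105,-276,35,-0.3, 2.5,-51,13.6,118,-312,44,-0.3, 2.8,-56,15,129,-342,52,-0.3, 3,-59.5,15.9,136,-360,57,-0.3, 3,-59.5,15.9,137,-363,57.5,-0.3]' 80; python3 -m handwheel '[0,0,0,0,0,0,-0.3, 0,0,0,0,0,0,-0.3]' 80; python3 - <<'E'
from h import *
from bench import arm
g,R,s=gp(arm);print(g,s['force'],s['opening'],np.round(s['joint_pos'],2))
for al in(62,): print(al,relplate(arm,slot(2,al,perp=-1.2,yoff=-1),R2(3.4,40),[9.6,0,14.9]))
f=arm.grab_frame('wrist');cv2.imwrite('pics/ai_w.png',f[:,:,::-1])
E
```

```text
time: 48.73
position: [481.2, -246.9, 282.6]
tool_rot: [0.34, -0.025, 0.94, 0.009]
force: [-0.7, 0.1, -1.6]
opening: 53.5
time: 48.9
position: [483.0, -243.6, 283.6]
tool_rot: [0.339, -0.028, 0.94, 0.01]
force: [0.8, -0.1, -1.5]
opening: 53.8
[ 581.63966807 -237.70705769  164.19959609] [ 0.75459289 -0.05529564 -1.52635588] 53.8280766488344 [-0.57  0.21 -0.73  0.04  0.38 -0.51]
62 ([0.0, -0.4, -0.0], [53.2, -0.4, 19.0])
```

View pics/ai_w.png

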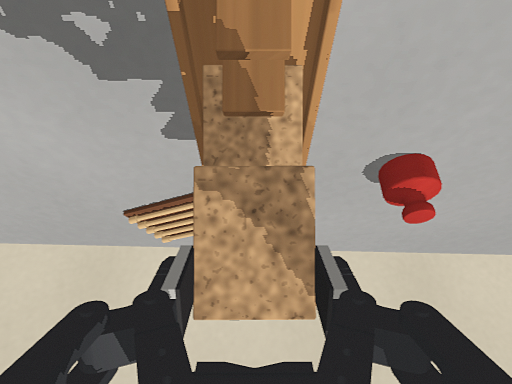

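```bash
python3 -m handwheel '[0,-0.4,0,5,-0.4,1.4,-0.3, 0,-0.4,0,11,-0.4,3.5,-0.3, 0,-0.4,0,18,-0.4,6,-0.3, 0,-0.4,0,25,-0.4,8.5,-0.3, 0,-0.4,0,30,-0.4,10.3,-0.3, 0,-0.4,0,34,-0.4,11.8,-0.3, 0,-0.4,0,38,-0.4,13.3,-0.3, 0,-0.4,0,42,-0.4,14.8,-0.3, 0,-0.4,0,46,-0.4,16.2,-0.3, 0,-0.4,0,50,-0.4,17.7,-0.3, 0,-0.4,0,52,-0.4,18.5,-0.3,0,-0.4,0,52,-0.4,18.5,-0.3]' 80; python3 - <<'E'
from h import *
from bench import arm
g,R,s=gp(arm);print(g,s['force'],s['wrist_torque'])
for al in(62,38,36.5): print(al,relplate(arm,slot(2,al,perp=-1.2,yoff=-1),R2(3.4,40),[9.6,0,14.9]))
f=arm.grab_frame('wrist');cv2.imwrite('pics/aj_w.png',cv2.resize(f[40:240,140:370,::-1],None,fx=3,fy=3))
E
```

```text
time: 49.95
position: [454.8, -246.2, 236.0]
tool_rot: [0.343, -0.028, 0.939, 0.01]
force: [-0.0, 0.6, -0.9]
opening: 53.8
[ 554.51775122 -240.36856246  117.41984531] [-0.01993884  0.57890937 -0.88454727] [-0.05015701  0.65065296  0.03265557]
62 ([-0.0, 0.1, 0.0], [1.1, 0.5, 0.3])
38 ([-0.0, 0.1, 0.0], [23.7, 0.5, 8.5])
36.5 ([-0.0, 0.1, 0.0], [25.1, 0.5, 9.0])
```

View pics/aj_w.png

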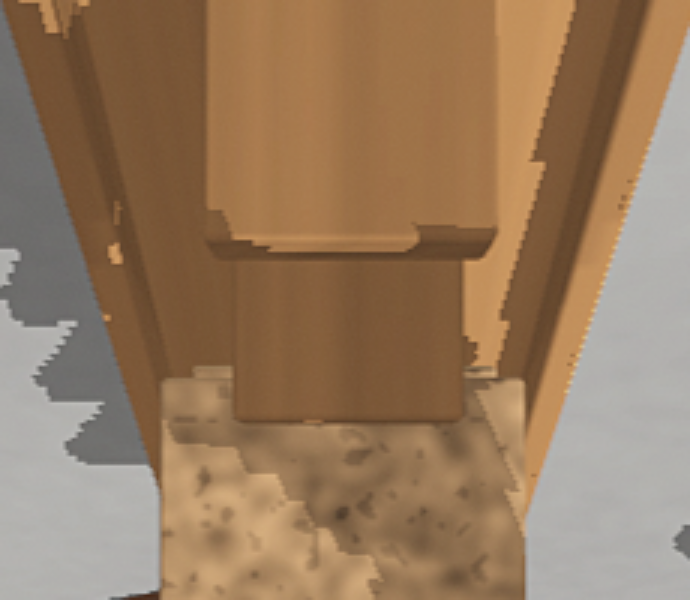

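Plate A is between fins 2 and 3, centred and force-free. Lower, release, retreat.

```bash
python3 -m handwheel '[0,0,0,4,0.5,1.4,-0.3, 0,0,0,8,0.5,2.9,-0.3, 0,0,0,12,0.5,4.4,-0.3, 0,0,0,16,0.5,5.8,-0.3, 0,0,0,20,0.5,7.2,-0.3, 0,0,0,23,0.5,8.2,-0.3, 0,0,0,25,0.5,9,-0.3, 0,0,0,25,0.5,9,-0.3, 0,0,0,25,0.5,9,-0.3]' 80; python3 -m handwheel '[0,0,0,0,0,0,-0.3, 0,0,0,0,0,0,0.3, 0,0,0,0,0,0,0.5, 0,0,0,0,0,0,0.7, 0,0,0,0,0,0,1, 0,0,0,0,0,0,1, 0,0,0,0,0,0,1, 0,0,0,0,0,0,1]' 80; python3 -m handwheel '[0,0,0,0,0,-8,1, 0,0,0,0,0,-24,1, 0,0,0,0,0,-48,1, 0,0,0,-4,0,-72,1, 0,0,0,-20,0,-92,1, 0,0,0,-34,0,-108,1, 0,0,0,-39,0,-112,1, 0,0,0,-39,0,-112,1]' 80; python3 - <<'E'
from h import *
from bench import arm
g,R,s=gp(arm);print(g,s['force'])
f=arm.grab_frame('wrist');cv2.imwrite('pics/ak_w.png',f[:,:,::-1])
t=arm.grab_frame('top');[print(p) for p in plates(arm.camera_info('top'),t)]
c=ah((660.5,164),5,13);print(c,rel(arm,(*c,110),R2(5,-20)))
E
```

```text
time: 50.75
position: [443.1, -246.7, 215.1]
tool_rot: [0.346, -0.029, 0.938, 0.01]
force: [-1.1, 3.1, 8.0]
opening: 53.7
time: 51.42
position: [441.9, -246.6, 213.4]
tool_rot: [0.343, -0.028, 0.939, 0.01]
force: [-0.7, 0.0, -0.3]
opening: 85.6
time: 52.08
position: [400.4, -249.8, 327.2]
tool_rot: [0.345, -0.029, 0.938, 0.008]
force: [0.6, -0.1, -0.6]
opening: 85.6
[ 500.74685781 -244.51960297  209.16185485] [ 0.59524541 -0.126539   -0.64191686]
([395.1, -549.5], 70.8, 61.3, -76.5, (472, 251))
([659.2, 163.2], 69.0, 55.1, 5.0, (211, 151))
[673.45053108 165.13302466] ([-0.3, 60.1, -1.6], [-224.9, 398.5, 278.2])
```

View pics/ak_w.png

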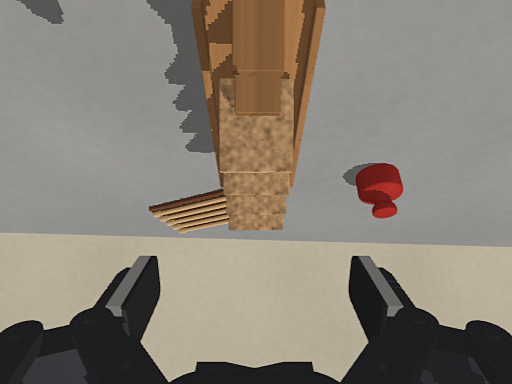

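Four are in. Last plate C at (660.5,164), in two legs.

```bash
python3 -m handwheel '[0,3,0,-4,22,2,1, 0,7,-0.2,-12,54,8,1, 0,12,-0.3,-24,86,20,1, 0,17,-0.4,-38,117,36,1, 0,22,-0.6,-54,147,54,1, 0,27,-0.7,-70,176,74,1, 0,32,-0.8,-88,204,95,1, 0,37,-1,-106,232,117,1, 0,42,-1.1,-124,260,139,1, -0.1,47,-1.2,-142,286,160,1, -0.2,52,-1.4,-160,312,182,1, -0.2,56,-1.5,-176,334,202,1]' 80; python3 - <<'E'
from h import *
from bench import arm
g,R,s=gp(arm);print(g)
c=ah((660.5,164),5,13);print(c,rel(arm,(*c,105),R2(5,-20)))
E
```

```text
time: 53.18
position: [644.8, 102.4, 279.8]
tool_rot: [-0.141, -0.043, 0.989, -0.008]
force: [0.5, -0.8, 0.5]
opening: 85.3
[601.55779795  98.14936912 131.0485797 ]
[673.45053108 165.13302466] ([-0.2, 3.7, -0.1], [-91.6, 60.2, 3.4])
```

```bash
python3 -m handwheel '[0,2,0,-20,14,0,1, 0,3.7,0,-42,28,1,1, 0,3.7,0,-62,42,2,1, 0,3.7,0,-78,52,3,1, 0,3.7,0,-88,58,3,1, 0,3.7,0,-91,60,3,1, 0,3.7,0,-91,60,3,1, 0,3.7,0,-91,60,3,1]' 80; python3 - <<'E'
from h import *
from bench import arm
g,R,s=gp(arm);print(g,np.round(s['joint_pos'],2))
i=arm.camera_info('wrist');f=arm.grab_frame('wrist');cv2.imwrite('pics/al_w.png',f[:,:,::-1])
for p in plates(i,f): print(p)
c=ah((660.5,164),5,13);print(c,rel(arm,(*c,17),R2(5,-20)))
E
```

```text
time: 53.85
position: [725.0, 166.8, 253.5]
tool_rot: [-0.171, -0.041, 0.984, -0.009]
force: [0.7, 0.3, -0.6]
opening: 85.2
[672.89893872 161.8345533  107.62668601] [0.22 0.91 0.6  1.6  0.04 0.13]
([661.0, 165.0], 68.1, 54.6, 4.9, (259, 231))
[673.45053108 165.13302466] ([-0.1, 0.3, -0.2], [-32.4, 3.4, 85.9])
```

View pics/al_w.png

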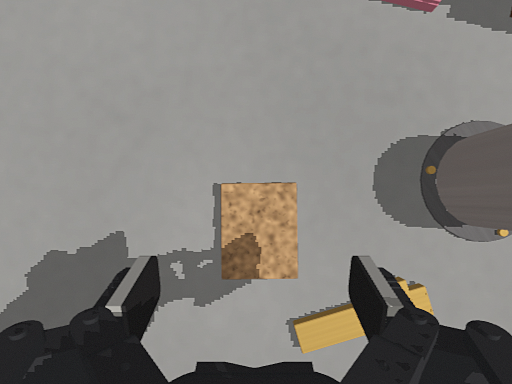

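Plate C is at (259,231), measured (661,165). The gauge bar (295–430, 285–350) stays >30 mm beyond the fingers. Descend with partly closed jaws.

```bash
python3 -m handwheel '[0,0,0,-4,2,10,0.9, 0,0.3,0,-9,4,24,0.8, 0,0.3,0,-15,4.2,38,0.8, 0,0.3,0,-20,4.2,51,0.75, 0,0.3,0,-25,4.2,64,0.75, 0,0.3,0,-29,4.2,75,0.75, 0,0.3,0,-31.5,4.2,82,0.75, 0,0.3,0,-32.5,4.2,85,0.6, 0,0.3,0,-32.5,4.2,85,0.5, 0,0.3,0,-32.5,4.2,85,0.5]' 80; python3 - <<'E'
from h import *
from bench import arm
g,R,s=gp(arm);print(g,s['force'])
c=ah((661,165),5,13);print(rel(arm,(*c,17),R2(5,-20)))
E
```

```text
time: 54.73
position: [727.4, 171.1, 164.6]
tool_rot: [-0.172, -0.041, 0.984, -0.009]
force: [-0.1, 0.4, 0.7]
opening: 64.1
[675.08713039 166.24184929  18.79522661] [-0.06591481  0.42796294  0.70173531]
([-0.1, 0.2, -0.2], [-0.0, -0.3, 2.1])
```

```bash
python3 -m handwheel '[0,0,0,-0.3,0,1.6,0.4, 0,0,0,-0.3,0,1.6,0.2, 0,0,0,-0.3,0,1.6,0, 0,0,0,-0.3,0,1.6,-0.3, 0,0,0,-0.3,0,1.6,-0.3, 0,0,0,-0.3,0,1.6,-0.3, 0,0,0,-0.3,0,1.6,-0.3]' 80; python3 - <<'E'
from h import *
from bench import arm
g,R,s=gp(arm);print(g,s['force'],s['opening'],plate_in_tool((660.9,165,7),0,g,Ro.from_matrix(R)))
f=arm.grab_frame('wrist');cv2.imwrite('pics/am_w.png',f[:,:,::-1])
E
```

```text
time: 55.32
position: [727.7, 171.2, 164.2]
tool_rot: [-0.171, -0.041, 0.984, -0.009]
force: [1.9, -0.5, 4.7]
opening: 54.0
[675.74243582 166.40880203  18.23610186] [ 1.87307236 -0.46383198  4.74999348] 53.99923365776386 [10.25262868 -0.11829525 15.60135317]
```

View pics/am_w.png

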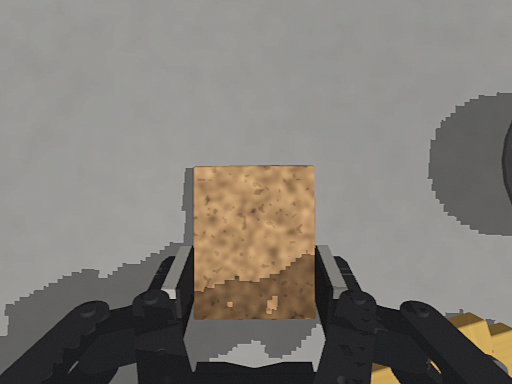

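Gripped. Lift and carry to slot 1.

```bash
python3 -m handwheel '[0,0,0,2,0,-6,-0.3, 0,0,0,6,0,-16,-0.3, 0,0,0,13,0,-36,-0.3, 0,0,0,21,0,-58,-0.3, 0,0,0,30,0,-82,-0.3, 0,0,0,38,0,-104,-0.3, 0,0,0,43,0,-118,-0.3, 0,0,0,44.5,0,-122,-0.3]' 80; python3 - <<'E'
from h import *
from bench import arm
g,R,s=gp(arm);print(g,s['force'],s['opening'])
print(relplate(arm,slot(1,124,perp=-1.2,yoff=-1),R2(3.4,40),[10,0,15.4]))
E
```

```text
time: 56.03
position: [726.9, 171.6, 296.7]
tool_rot: [-0.17, -0.041, 0.985, -0.008]
force: [0.4, -0.4, -0.4]
opening: 53.4
[675.25888661 166.87198962 150.62716359] [ 0.43534506 -0.35706857 -0.38053817] 53.42198763541844
([0.1, -59.6, 1.5], [290.0, -392.7, 111.8])
```

```bash
python3 -m handwheel '[0,-4,0,20,-12,-4,-0.3, 0,-9,0.2,48,-36,-2,-0.3, 0,-14,0.3,78,-62,4,-0.3, 0,-20,0.5,108,-89,12,-0.3, 0,-26,0.6,138,-117,22,-0.3, 0,-32,0.8,168,-146,34,-0.3, 0,-38,0.9,198,-175,48,-0.3, 0,-44,1,226,-205,62,-0.3, 0,-50,1.2,250,-236,76,-0.3, 0,-55,1.4,268,-268,90,-0.3, 0.1,-59.6,1.5,280,-302,102,-0.3, 0.1,-59.6,1.5,287,-336,108,-0.3]' 80; python3 - <<'E'
from h import *
from bench import arm
g,R,s=gp(arm);print(g,s['opening'])
print(relplate(arm,slot(1,124,perp=-1.2,yoff=-1),R2(3.4,40),[10,0,15.4]))
E
```

```text
time: 57.03
position: [443.0, -188.1, 285.7]
tool_rot: [0.338, -0.027, 0.941, 0.011]
force: [0.2, 0.7, -1.4]
opening: 53.7
[ 541.51524775 -181.90022831  166.19356856] 53.74650241504456
([0.1, -0.4, -0.1], [-5.6, -58.2, -0.3])
```

```bash
python3 -m handwheel '[0,-0.4,0,-2,-14,0,-0.3, 0,-0.4,0,-4,-30,0,-0.3, 0,-0.4,0,-5.6,-44,0,-0.3, 0,-0.4,0,-5.6,-54,0,-0.3, 0,-0.4,0,-5.6,-58,0,-0.3, 0,-0.4,0,-5.6,-58,0,-0.3, 0,-0.4,0,-5.6,-58,0,-0.3]' 80; python3 - <<'E'
from h import *
from bench import arm
g,R,s=gp(arm);print(g,s['opening'])
print(relplate(arm,slot(1,62,perp=-1.2,yoff=-1),R2(3.4,40),[10,0,15.4]))
f=arm.grab_frame('wrist');cv2.imwrite('pics/an_w.png',f[:,:,::-1])
E
```

```text
time: 57.62
position: [457.2, -246.3, 292.6]
tool_rot: [0.343, -0.028, 0.939, 0.011]
force: [-0.8, 0.4, -0.5]
opening: 53.8
[ 556.88441367 -240.20652642  174.09747623] 53.77185207663635
([0.1, 0.1, 0.0], [65.5, 0.8, 19.3])
```

View pics/an_w.png

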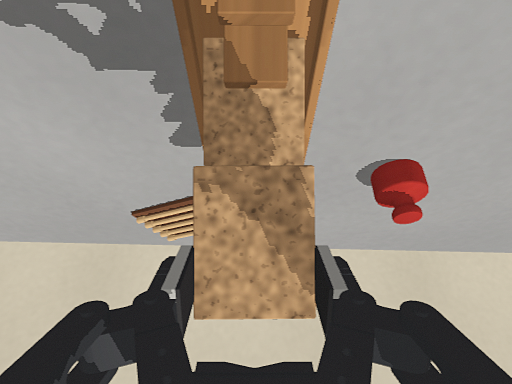

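```bash
python3 -m handwheel '[0,0,0,4,0.6,-2,-0.3, 0,0,0,10,0.6,-1,-0.3, 0,0,0,18,0.6,2,-0.3, 0,0,0,26,0.6,4.9,-0.3, 0,0,0,34,0.6,7.8,-0.3, 0,0,0,40,0.6,10,-0.3, 0,0,0,45,0.6,11.8,-0.3, 0,0,0,50,0.6,13.6,-0.3, 0,0,0,54,0.6,15.1,-0.3, 0,0,0,58,0.6,16.6,-0.3, 0,0,0,62,0.6,18,-0.3, 0,0,0,63,0.6,18.4,-0.3]' 80; python3 - <<'E'
from h import *
from bench import arm
g,R,s=gp(arm);print(g,s['force'],s['wrist_torque'])
for al in(62,38,36.5): print(al,relplate(arm,slot(1,al,perp=-1.2,yoff=-1),R2(3.4,40),[10,0,15.4]))
f=arm.grab_frame('wrist');cv2.imwrite('pics/ao_w.png',cv2.resize(f[40:240,140:370,::-1],None,fx=3,fy=3))
E
```

```text
time: 58.67
position: [420.6, -248.4, 237.6]
tool_rot: [0.343, -0.028, 0.939, 0.01]
force: [0.6, 0.4, -0.7]
opening: 53.8
[ 520.24803941 -242.39123669  119.09803585] [ 0.60790154  0.37198395 -0.73707174] [0.00112164 0.66793102 0.03507394]
62 ([0.0, 0.1, 0.0], [2.0, 0.6, 0.9])
38 ([0.0, 0.1, 0.0], [24.6, 0.6, 9.1])
36.5 ([0.0, 0.1, 0.0], [26.0, 0.6, 9.6])
```

View pics/ao_w.png

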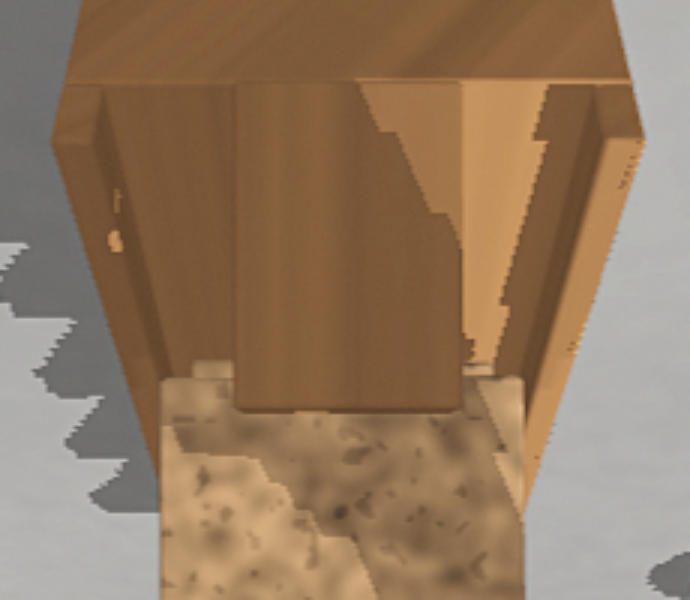

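Plate C is behind fin 1 in slot 1 with no force. Lower, release, retreat.

```bash
python3 -m handwheel '[0,0,0,4,0.5,1.6,-0.3, 0,0,0,8,0.5,3.1,-0.3, 0,0,0,12,0.5,4.6,-0.3, 0,0,0,16,0.5,6,-0.3, 0,0,0,20,0.5,7.5,-0.3, 0,0,0,23,0.5,8.6,-0.3, 0,0,0,25,0.5,9.3,-0.3, 0,0,0,25.5,0.5,9.5,-0.3, 0,0,0,25.5,0.5,9.5,-0.3]' 80; python3 -m handwheel '[0,0,0,0,0,0,-0.3, 0,0,0,0,0,0,0.3, 0,0,0,0,0,0,0.5, 0,0,0,0,0,0,0.7, 0,0,0,0,0,0,1, 0,0,0,0,0,0,1, 0,0,0,0,0,0,1, 0,0,0,0,0,0,1]' 80; python3 -m handwheel '[0,0,0,0,0,-8,1, 0,0,0,0,0,-24,1, 0,0,0,0,0,-48,1, 0,0,0,-4,0,-72,1, 0,0,0,-20,0,-92,1, 0,0,0,-34,0,-108,1, 0,0,0,-39,0,-112,1, 0,0,0,-60,0,-132,1, 0,0,0,-80,0,-150,1, 0,0,0,-80,0,-150,1]' 80; python3 - <<'E'
from h import *
from bench import arm
g,R,s=gp(arm);print(g,s['force'])
f=arm.grab_frame('wrist');cv2.imwrite('pics/ap_w.png',f[:,:,::-1])
f=arm.grab_frame('scene');cv2.imwrite('pics/ap_s.png',f[:,:,::-1])
t=arm.grab_frame('top');cv2.imwrite('pics/ap_t.png',t[:,:,::-1])
z=np.hstack([cv2.resize(f[110:210,120:230],None,fx=4,fy=4),cv2.resize(t[125:225,320:400],None,fx=4,fy=4)]);cv2.imwrite('pics/ap_z.png',z[:,:,::-1]);print(z.shape)
E
```

```text
time: 59.47
position: [408.5, -248.8, 215.6]
tool_rot: [0.345, -0.029, 0.938, 0.011]
force: [-2.1, 1.7, 6.1]
opening: 53.9
time: 60.13
position: [407.6, -248.8, 214.4]
tool_rot: [0.343, -0.028, 0.939, 0.01]
force: [-0.6, 0.4, -0.6]
opening: 85.3
time: 60.97
position: [374.0, -252.2, 386.4]
tool_rot: [0.347, -0.03, 0.937, 0.007]
force: [0.9, -1.3, 0.8]
opening: 85.1
[ 474.86149933 -247.00221763  268.77137168] [ 0.85244223 -1.34250822  0.83189042]
(400, 760, 3)
```

View pics/ap_w.png

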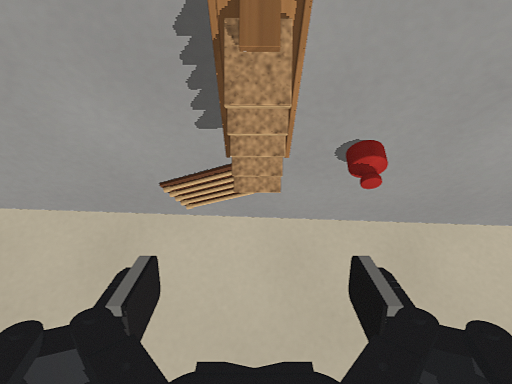

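View pics/ap_z.png

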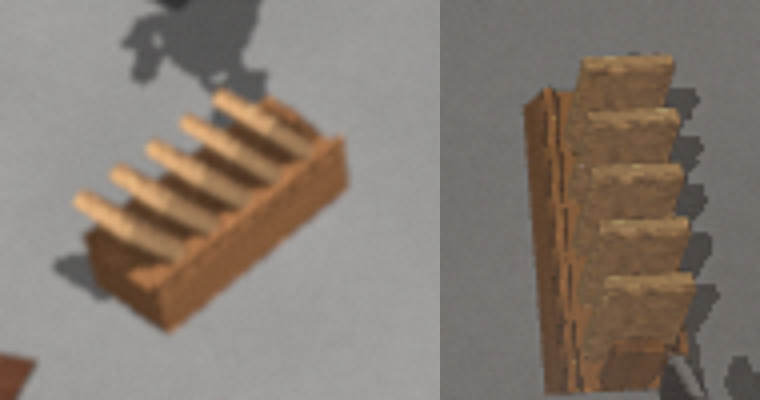

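View pics/ap_s.png

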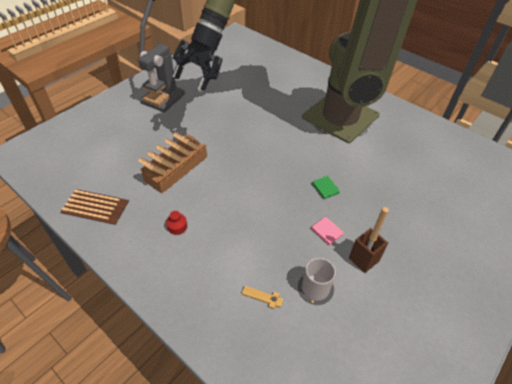

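All five plates stand evenly spaced and leaning alike in the rack; the brush stands in its holder, and the weight and gauge look untouched. A final numeric check before handing in:

```bash
python3 - <<'E'
from h import *
from bench import arm
T=arm.camera_info('top');S=arm.camera_info('scene')
for s in range(1,6):
    a=proj(T,slot(s,70)-[1.3,.8,0]);b=proj(S,slot(s,70)); print(s,'top crop',np.round([440+(a[0]-320)*4,(a[1]-125)*4]),'scene crop',np.round((b-[120,110])*4))
def cen(im,lo,hi,box):
    m=cv2.inRange(cv2.cvtColor(im,cv2.COLOR_BGR2HSV),lo,hi);x0,y0,x1,y1=box;q=np.argwhere(m[y0:y1,x0:x1]);return (q.mean(0)[::-1]+[x0,y0]).round(1),len(q)
for n in('a_top','ap_t'):
    im=cv2.imread(f'pics/{n}.png');print(n,'weight',cen(im,(0,150,60),(6,255,255),(280,115,315,150)),'gauge',cen(im,(15,130,120),(28,255,255),(155,115,210,145)))
for n in('a_scene','ap_s'):
    im=cv2.imread(f'pics/{n}.png');print(n,'handle',cen(im,(8,70,120),(22,200,255),(362,200,395,250)))
s=arm.get_state();print(s['time'],np.abs(s['joint_vel']).max(),s['force'])
E
```

```text
1 top crop [645. 292.] scene crop [245. 104.]
2 top crop [640. 236.] scene crop [212. 129.]
3 top crop [635. 181.] scene crop [178. 154.]
4 top crop [631. 126.] scene crop [142. 180.]
5 top crop [626.  71.] scene crop [106. 207.]
a_top weight (array([296. , 130.2]), 267) gauge (array([181.3, 129.2]), 268)
ap_t weight (array([295.7, 130.2]), 264) gauge (array([181.2, 129.3]), 269)
a_scene handle (array([379.8, 222.8]), 202)
ap_s handle (array([379.2, 223.9]), 203)
61.1167 0.033381256752216766 [-0.83480781 -0.42917516  0.18489311]
```

```bash
python3 - <<'E'
from bench import arm
print(arm.close_job())
E
```

```text
the job is handed in; nothing more can be done
None
```

The job is done and handed in at about 61 s of the 210 s allowed; the system gave no verdict. The brush made five strokes in the dust cup and is back upright in its holder. All five cork plates stand in the rack, one to a slot.

- **Brush:** By tool height, it reached about 3 mm above the cup floor on each of the five strokes and was drawn up about 61 mm between them. In the last picture it stands in the holder, about 1 px from where it was at the start.
- **Plates:** One plate was knocked a few centimetres during the run, so I found it again before gripping it. One plate was first gripped too shallowly and I regripped it. The wrist force I read stayed at or below about 8 N during the insertions.
- **Weight and gauge:** Both moved at most 0.3 px in the top view, so they are where they were.
- **Checks that disagreed:**
  - The top camera read 1–4 mm away from the wrist and scene cameras, so I worked from the wrist camera.
  - In the last top view, the upper edges of the plates sit about 5 mm from where I predicted. That is well inside the 20 mm limit.
  - In the last scene view, my rough reading of one plate's upper edge was about 6 px off the prediction. I did not resolve that further.

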